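# Weigh the hardwood sample block on the two-pan bench balance

### The arm

A 6-joint arm with a two-finger parallel gripper is mounted at the origin on the work surface. World frame = base frame: x ahead of the robot, y to its left, z up, the work surface at z = 0. Lengths are in m, angles in rad, forces in N, time in s.
With the tool pointing down it reaches from about 0.3 to 0.95 m from the base axis. Payload 3.1 kg.
Tool frame: the origin (TCP) lies midway between the tips of the shut fingers; the grasp point (between the pads) lies 19 mm behind it; z points along the fingers, y is the direction in which the jaws open and shut (so a half turn about z gives the same grasp; the last joint's range is limited). The gripper opens to 85 mm and grips with 20 to 120 N. Pads are 22 mm wide; open, the fingers measure 114 mm over their backs; the gripper's body (76 mm by 85 mm) begins 54 mm behind the grasp point. The pads swing forward as they close: fully open they stand 13 mm farther back than shut.
Start: joints at [1.189, 0.308, 1.634, -0, 1.2, -0.07], TCP at [0.192, 0.595, 0.231] pointing down, gripper open.
Joint ranges: [-3.06, 3.06], [-0.79, 1.96], [0.05, 2.63], [-1.19, 4.34], [0.05, 2.64], [-2.94, 2.94]. Speed limits (rad/s): [2.79, 2.79, 3.14, 3.14, 3.14, 3.14].

### API

Orientations are given as a rotation vector (axis times angle).
In Python, from rig import bot gives the robot as it stands.
- The arm moves only by the tool carry_out, never from a script. Its argument "commands" is one flat list of numbers, 7 for each row, row after row: the turn, a rotation vector about the tool's x, y, z in rad, then the shift along the tool's x, y, z in mm, then the closure, from -1 (fully open) to 1 (shut), so that 0 is half open. In form: [rx, ry, rz, x, y, z, claw, rx, ry, rz, x, y, z, claw, ...]. A call has 1 to 20 rows; each row is the pose to reach, as a shift and turn from the pose measured when the call began, along the tool's axes at that moment; what a row does not reach only later rows make up. A row lasts 1/10 s, in which the tool goes at most 50 mm and 8.59 degrees, less where a joint would pass 70% of its speed; a pose out of reach is approached as far as the arm can. A call with a gripper value outside its range is refused whole. The fingers move at their own pace and stop on an object; "force" is the grip in N (left out, the last holds). Time passes only in rows, so rows that repeat a pose let the fingers close. It gives the time, the measured TCP pose, the force and the opening at its end, in the units of the state.
- bot.get_state(): the state, without advancing time (a new reading comes with each control period).
- bot.grab_frame(name): name is "side" or "top" or "wrist"; returns a dict with "img" (480x640x3 uint8, blue, green, red), "fx", "fy", "cx", "cy" (pixels), "k1" (the pictures are not rectified: a ray, as slopes to the right and down, at radius r is drawn at 1 + k1 r^2 times it, then the intrinsics apply), "R" (3x3) and "t" (3): a world point X has camera coordinates R X + t; the wrist camera has in their place "mount" (4x4, takes a point from camera to tool coordinates, whose origin is the TCP and whose axes are the flange's). Camera axes: x right, y down, z forward; pixel columns grow to the right and rows downward; lengths in m; the calibration is good to about 2 mm. A picture is of the moment at which its call begins: read the wrist's pose just before it. There is no depth.
- bot.hand_in(): hands the job in, once; it reports no verdict.
The state is a dict: "t": time; "qpos": joint angles; "dq": joint speeds; "joint_torque": joint torques, N m; "eef_pos": TCP position; "orientation": TCP orientation; "force": force on the tool from outside, world axes, zero at the start; "moment": the same for the moment, N m; "gripper_width": finger opening in m.
Only numpy, scipy, OpenCV 4.12 (cv2) and the standard library are available. Lean on these libraries where they do the work, as an engineer would, in place of code of your own. Each camera call takes 0.05 s, during which the arm holds its last target.

### The job

Weigh the dark hardwood sample block on the bench balance: lay it flat on the middle of the left-hand pan, counter it with whichever one of the two iron weights suits on the middle of the right-hand pan, and slide the brass poise along its bar until the balance comes to rest level. Set things down gently, since the pans sit on knife edges, leave the other weight standing on the bench, and do not disturb anything else on the bench.

Things in the scene. Friction and masses are not known exactly. Their poses are not given: they have to be found in the camera images.
- balance: Two-pan bench balance, fixed to the bench; grey-green cast base 215 x 270 mm. Origin: on the bench, under the middle of the beam. z is up; y runs along the beam towards the left-hand pan (the robot's left); its front, with the graduated bar and poise, faces its -x. The beam's pivot is 78 mm above the bench.
- beam (a joint): Tilt of the beam in rad about the balance's x axis: 0 is level (needle on the middle mark), positive is right-hand pan down and left-hand pan up. Stops at -0.12 and +0.12. The beam is damped and settles in about 2 s. Between the stops it leans about 0.02 rad for each 10 g of difference.
- pan_left_top (a point): Centre of the top of the left-hand pan, a flat rimless steel disc 140 mm in diameter, 5 mm thick, 100 mm from the beam's middle (balance y = +100 mm). Both pans always stay horizontal; tops 115 mm above the bench when level, 12 mm higher or lower at the stops. Only the weight on a pan counts, not where on the pan it stands.
- pan_right_top (a point): Centre of the top of the right-hand pan, the same disc at balance y = -100 mm.
- needle (a point): Red tip of the balance's thin upright needle, 180 mm above the bench, behind the beam (60 mm to balance +x of its middle). It swings sideways in front of a fixed cream index plate 70 mm wide, 120 to 156 mm above the bench, and stands over the plate's middle mark when the beam is level. Keep clear of both.
- poise (a joint): Position of the brass poise along the graduated bar, in m from its zero at the left end: 0 to 0.15, growing towards the right (the balance's -y). It counts as weight added to the right-hand pan: 0.15 m is 250 g, in proportion (10 g for each 6 mm). At zero the empty balance is level. It slides with about 0.6 N of friction and stays where it is left.
- poise_knob (a point): Centre of the top of the poise's upright round knob, 16 mm in diameter, 36 mm tall, top 130 mm above the bench when level; on the graduated bar 125 mm in front of the beam (balance x = -125 mm), which moves with it. Below it the poise's body is 36 mm along the bar, 26 mm wide, 32 mm high. Nudge or hold the knob from above, fingers along the bar; while touched, the beam is not free.
- block_center (a point): Centre of the dark brown hardwood sample block, 150 (its x) x 62 (its y) x 58 mm (its z), with pale sealed end faces, lying loose. Its weight is not known: anywhere from 340 to 660 g.
- weight500_center (a point): 500 g iron weight, dark steel-coloured, half-way up: a cylinder 46 mm in diameter and 38 mm high, with a knob 23 mm in diameter on a neck, 66 mm high in all, standing on the bench.
- weight300_center (a point): 300 g iron weight, painted red, half-way up: a cylinder 38 mm in diameter and 34 mm high, with a knob 23 mm in diameter on a neck, 60 mm high in all, standing on the bench.
- tape: Bystander: roll of cream masking tape lying flat, 110 mm across, 40 mm high.
- mitred_box: Bystander: open pale wooden box, 115 x 115 x 75 mm.
- strip_a: Bystander: dark wooden strip, 260 x 24 x 22 mm, lying.
- strip_b: Bystander: dark wooden strip, 260 x 24 x 22 mm, lying.
- phone: Bystander: black telephone, 150 x 74 x 9 mm, lying.
- glue: Bystander: yellow glue bottle, 60 mm in diameter, 170 mm high.
- tin: Bystander: tin of finish, 84 mm in diameter, 100 mm high.
- try_square: Bystander: try square lying flat, blade 150 mm, stock 115 mm.
Mind the look-alikes: they are no part of the job. Of the things like the part that bears weight500_center, leave any that is blue or orange; of the rest the smaller one is meant.

How it is judged:
By the outcome, as a careful person would: the job done as asked, in the order asked, and still so for the second after the job is handed in, with the robot touching nothing.
It also fails if it takes over 70 s, if anything falls off the work surface, if the arm or the gripper's body presses on something with over 40 N, if the wrist force passes 120 N, or if a joint passes its speed limit or range.

## Working session

There is one attempt and no reset: what is moved stays moved. The work goes in short steps, Python scripts to look and compute and a tool call to move; the robot and the scene stay as the last step left them, time stands still between calls to the robot, and variables do not carry over. Pictures are saved under pics/ and viewed, and the job is handed in when it is done.

Besides the shell and the picture viewer there is one more tool, called after ">>>" by a JSON object that holds its "method" and its "body", one argument or row to a line. carry_out: Moves the arm, as the interface text tells. Its arguments: {"type":"object","properties":{"commands":{"type":"array","items":{"type":"number"}},"force":{"type":"number"}},"required":["commands"]}

```bash
mkdir -p pics; ls; python3 - <<'E'
from rig import bot
import cv2,numpy as np,pickle
s=bot.get_state();print({k:np.round(v,4) for k,v in s.items()})
fr={}
for n in("side","top","wrist"):
    f=bot.grab_frame(n);fr[n]=f;cv2.imwrite(f"pics/{n}0.png",f["img"])
    print(n,{k:np.round(v,3).tolist() for k,v in f.items() if k!="img"})
pickle.dump(fr,open("f0.pkl","wb"))
E
```

```text
pics
{'t': np.float64(0.0), 'qpos': array([ 1.1893,  0.309 ,  1.6352,  0.    ,  1.1997, -0.0697]), 'dq': array([-0.0016,  0.0001, -0.0012,  0.001 ,  0.0005,  0.0009]), 'joint_torque': array([-1.00000e-04, -4.15260e+01, -2.76661e+01, -2.00000e-04,
        1.03000e-02, -0.00000e+00]), 'eef_pos': array([0.1915, 0.5941, 0.23  ]), 'orientation': array([-0.4877, -3.1029,  0.0036]), 'force': array([ 0.1869,  0.3727, -0.1055]), 'moment': array([ 0.0388,  0.0564, -0.0231]), 'gripper_width': np.float64(0.0852)}
side {'fx': 476.605, 'fy': 476.605, 'cx': 327.388, 'cy': 240.649, 'k1': -0.031, 'R': [[0.691, -0.723, 0.019], [-0.468, -0.467, -0.75], [0.551, 0.51, -0.661]], 't': [-0.358, 0.326, 1.0]}
top {'fx': 453.184, 'fy': 453.184, 'cx': 322.924, 'cy': 235.89, 'k1': -0.118, 'R': [[0.078, -0.997, 0.003], [-0.969, -0.077, -0.235], [0.234, 0.015, -0.972]], 't': [-0.027, 0.534, 1.17]}
wrist {'fx': 419.911, 'fy': 419.911, 'cx': 314.906, 'cy': 235.411, 'k1': -0.078, 'mount': [[-0.001, -0.953, -0.304, 0.078], [1.0, -0.001, 0.0, 0.001], [-0.001, -0.304, 0.953, -0.143], [0.0, 0.0, 0.0, 1.0]]}
```

View pics/top0.png

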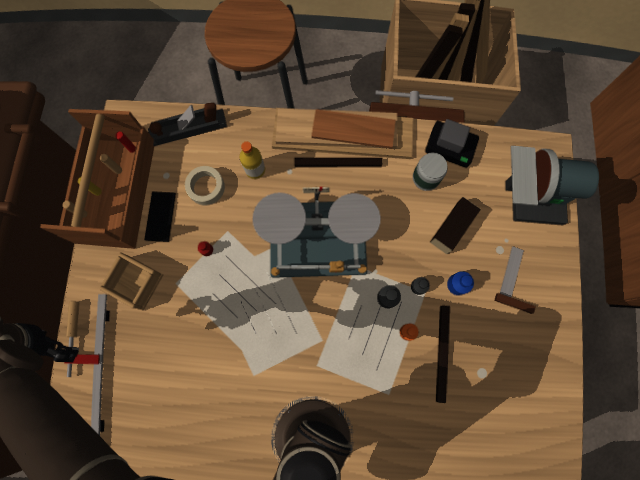

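View pics/side0.png

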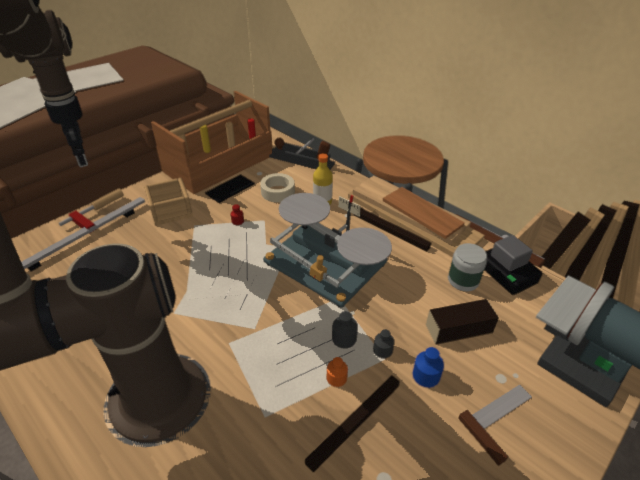

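View pics/wrist0.png

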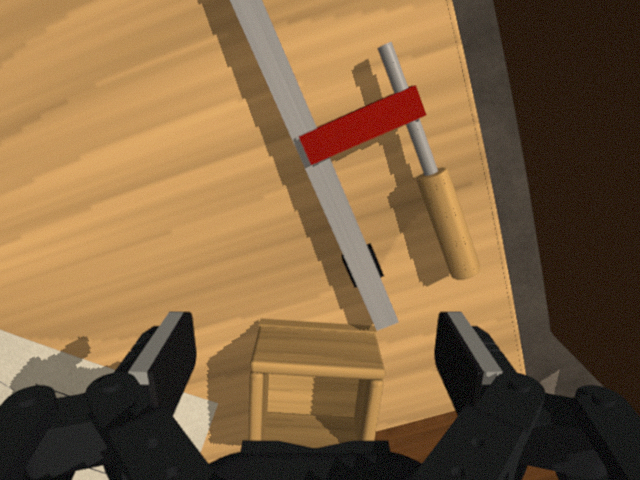

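```bash
cat > h.py <<'E'
import numpy as np,cv2,pickle
from scipy.spatial.transform import Rotation as Ro
def KD(f): return np.array([[f["fx"],0,f["cx"]],[0,f["fy"],f["cy"]],[0,0,1.]]),np.array([f["k1"],0,0,0.])
def ext(f,st=None):
    if "R" in f: return np.array(f["R"]),np.array(f["t"])
    T=np.eye(4);T[:3,:3]=Ro.from_rotvec(st["orientation"]).as_matrix();T[:3,3]=st["eef_pos"]
    C=np.linalg.inv(T@np.array(f["mount"]));return C[:3,:3],C[:3,3]
def ray(f,uv,st=None):
    K,D=KD(f);p=cv2.undistortPoints(np.array(uv,float).reshape(-1,1,2),K,D).reshape(-1,2)
    R,t=ext(f,st);d=np.c_[p,np.ones(len(p))]@R;return -R.T@t,d
def onplane(f,uv,z,st=None):
    o,d=ray(f,uv,st);z=np.asarray(z,float);return o+d*((z-o[2])/d[:,2])[:,None]
def tri(a,b):
    # a,b=(o,d)
    A=np.zeros((3,3));v=np.zeros(3)
    for o,d in(a,b):
        d=d.reshape(3)/np.linalg.norm(d);P=np.eye(3)-np.outer(d,d);A+=P;v+=P@o
    return np.linalg.solve(A,v)
def proj(f,X,st=None):
    R,t=ext(f,st);K,D=KD(f);return cv2.projectPoints(np.array(X,float).reshape(-1,1,3),cv2.Rodrigues(R)[0],t,K,D)[0].reshape(-1,2)
def crop(img,x0,y0,x1,y1,s,name):
    cv2.imwrite("pics/"+name,cv2.resize(img[y0:y1,x0:x1],None,fx=s,fy=s,interpolation=cv2.INTER_CUBIC))
E
python3 - <<'E'
from h import *
fr=pickle.load(open("f0.pkl","rb"))
crop(fr["top"]["img"],180,170,500,370,2.5,"c_top.png")
crop(fr["side"]["img"],220,180,540,400,2.5,"c_side.png")
E
```

```text
(no output)
```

View pics/c_top.png

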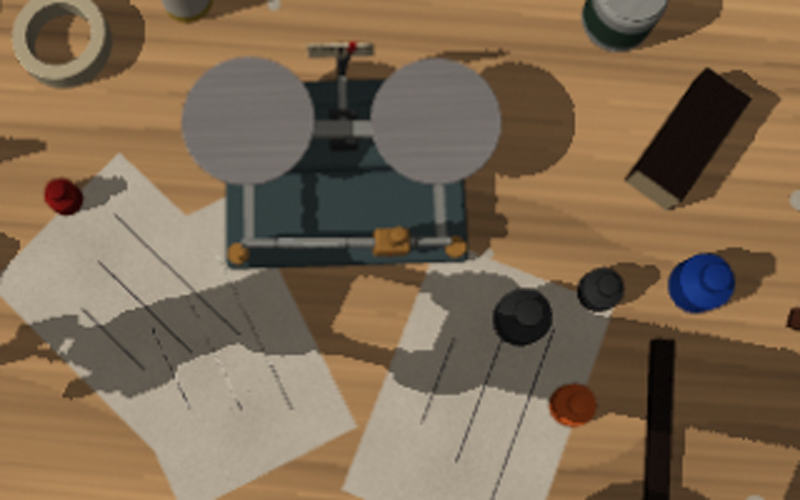

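View pics/c_side.png

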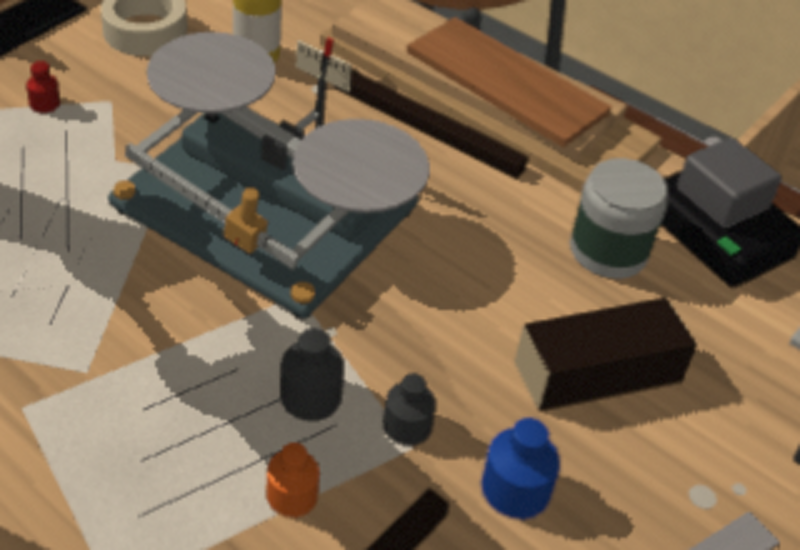

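```bash
cat > m.py <<'E'
from h import *
fr=pickle.load(open("f0.pkl","rb"))
t=fr["top"];im=t["img"];hsv=cv2.cvtColor(im,cv2.COLOR_BGR2HSV)
def big(mask,box):
    m=np.zeros_like(mask);x0,y0,x1,y1=box;m[y0:y1,x0:x1]=mask[y0:y1,x0:x1]
    m=cv2.morphologyEx(m,cv2.MORPH_OPEN,np.ones((3,3)))
    c=max(cv2.findContours(m,0,2)[0],key=cv2.contourArea);return c
def show(n,c): 
    e=cv2.fitEllipse(c);print(n,"area",cv2.contourArea(c),"ell",np.round(e[0],1),np.round(e[1],1));return e[0]
# pans
gray=cv2.inRange(hsv,(0,0,80),(180,45,255))
P=[]
for n,b in(("L",(250,188,306,246)),("R",(327,188,384,246))):
    c=big(gray,b);e=show("pan"+n,c);P.append(e)
for z in(.103,.115,.127):
    print(z,[np.round(onplane(t,[p],z)[0],4) for p in P])
# block top
dark=cv2.inRange(im,(0,0,0),(40,45,60))
c=big(dark,(425,190,490,260));r=cv2.minAreaRect(c);print("block",r,cv2.contourArea(c))
bp=cv2.boxPoints(r);w=onplane(t,bp,.058);print(np.round(w,4),"mean",w.mean(0))
print([np.linalg.norm(w[i]-w[(i+1)%4]).round(4) for i in range(4)])
for i in range(4): d=w[(i+1)%4]-w[i];print("edge ang",np.degrees(np.arctan2(d[1],d[0])).round(1))
vis=im.copy();cv2.drawContours(vis,[c],-1,(0,255,0),1);cv2.polylines(vis,[bp.astype(int)],True,(0,0,255),1)
crop(vis,400,170,500,310,5,"vb.png")
E
python3 m.py
```

```text
panL area 2021.5 ell [278.9 218.3] [50.  51.6]
panR area 1986.0 ell [353.5 218.6] [49.4 51.3]
0.103 [array([0.5636, 0.1344, 0.103 ]), array([ 0.5784, -0.0637,  0.103 ])]
0.115 [array([0.5603, 0.133 , 0.115 ]), array([ 0.5749, -0.0631,  0.115 ])]
0.127 [array([0.557 , 0.1315, 0.127 ]), array([ 0.5715, -0.0624,  0.127 ])]
block ((456.84869384765625, 222.8976287841797), (23.362464904785156, 49.89189147949219), 34.07719421386719) 1092.0
[[ 0.5563 -0.2886  0.058 ]
 [ 0.6832 -0.3667  0.058 ]
 [ 0.6491 -0.4226  0.058 ]
 [ 0.5236 -0.3432  0.058 ]] mean [ 0.60305801 -0.35530279  0.058     ]
[np.float64(0.149), np.float64(0.0655), np.float64(0.1485), np.float64(0.0637)]
edge ang -31.6
edge ang -121.5
edge ang 147.7
edge ang 59.1
```

View pics/vb.png

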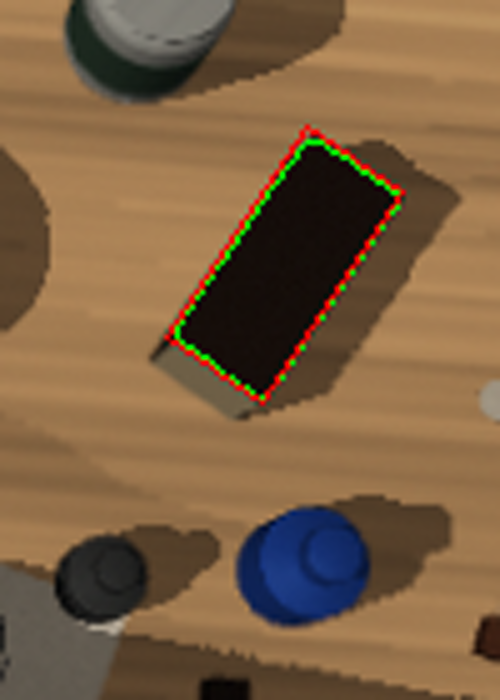

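```bash
cat > m2.py <<'E'
from m import *
s=fr["side"];si=s["img"];sh=cv2.cvtColor(si,cv2.COLOR_BGR2HSV)
g2=cv2.inRange(sh,(0,0,85),(180,45,255))
SP=[]
for n,b in(("L",(275,192,331,225)),("R",(334,225,395,266))):
    c=big(g2,b);e=show("side pan"+n,c);SP.append(e)
for a,b in zip(P,SP): print("pan tri",tri(ray(t,[a]),ray(s,[b])).round(4))
red=lambda h:cv2.inRange(h,(0,150,70),(6,255,255))|cv2.inRange(h,(174,150,70),(180,255,255))
for nm,h,bx in(("top red w",hsv,(190,235,220,262)),("side red w",sh,(222,195,250,230)),("top needle",hsv,(305,180,335,200)),("side needle",sh,(335,185,365,215))):
    m=red(h);x0,y0,x1,y1=bx;ys,xs=np.nonzero(m[y0:y1,x0:x1]);print(nm,len(xs),xs.min()+x0,xs.max()+x0,ys.min()+y0,ys.max()+y0,xs.mean()+x0,ys.mean()+y0)
crop(si,260,185,400,305,5.7,"z_side.png")
crop(im,250,175,390,280,5.7,"z_top.png")
crop(im,190,235,220,262,14,"z_red.png")
crop(im,400,270,440,300,14,"z_500.png")
E
python3 m2.py
```

```text
panL area 2021.5 ell [278.9 218.3] [50.  51.6]
panR area 1986.0 ell [353.5 218.6] [49.4 51.3]
0.103 [array([0.5636, 0.1344, 0.103 ]), array([ 0.5784, -0.0637,  0.103 ])]
0.115 [array([0.5603, 0.133 , 0.115 ]), array([ 0.5749, -0.0631,  0.115 ])]
0.127 [array([0.557 , 0.1315, 0.127 ]), array([ 0.5715, -0.0624,  0.127 ])]
block ((456.84869384765625, 222.8976287841797), (23.362464904785156, 49.89189147949219), 34.07719421386719) 1092.0
[[ 0.5563 -0.2886  0.058 ]
 [ 0.6832 -0.3667  0.058 ]
 [ 0.6491 -0.4226  0.058 ]
 [ 0.5236 -0.3432  0.058 ]] mean [ 0.60305801 -0.35530279  0.058     ]
[np.float64(0.149), np.float64(0.0655), np.float64(0.1485), np.float64(0.0637)]
edge ang -31.6
edge ang -121.5
edge ang 147.7
edge ang 59.1
side panL area 1315.5 ell [304.9 207.8] [32.7 51.7]
side panR area 1529.0 ell [362.9 245.8] [35.3 56.1]
pan tri [0.5602 0.1307 0.1222]
pan tri [ 0.5809 -0.0642  0.0946]
top red w 86 198 208 242 254 202.08139534883722 247.93023255813952
side red w 154 231 242 204 224 235.7922077922078 214.42207792207793
top needle 6 319 321 187 189 320.1666666666667 188.0
side needle 16 350 352 195 201 350.9375 198.1875
```

View pics/z_side.png

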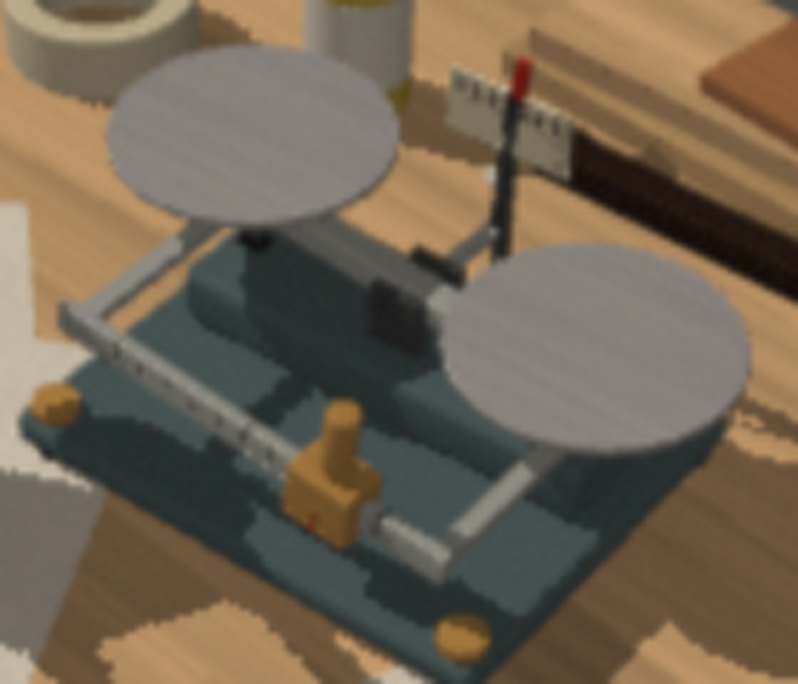

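View pics/z_top.png

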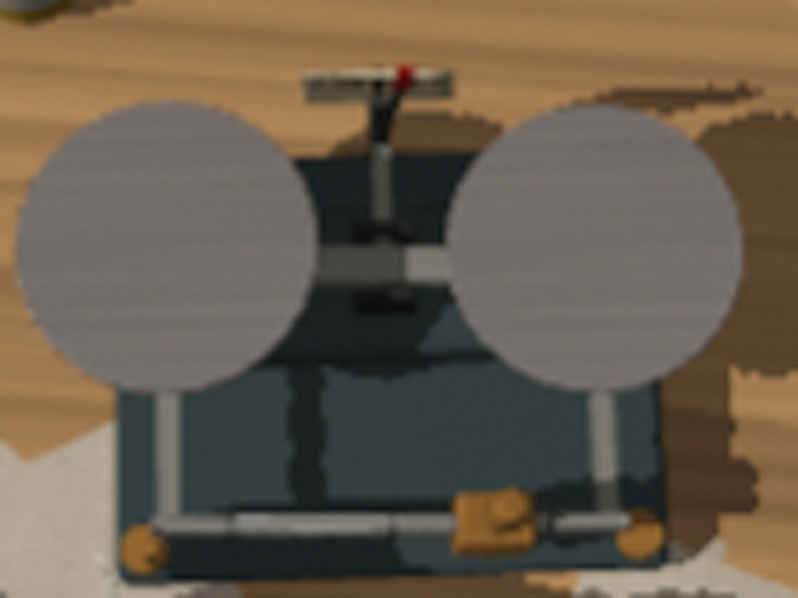

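View pics/z_red.png

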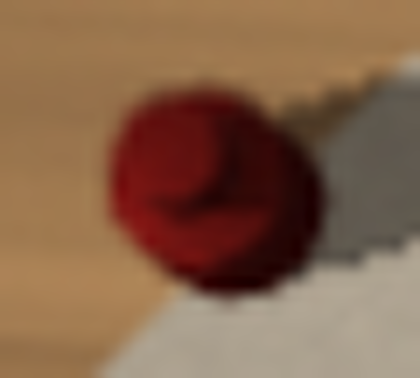

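View pics/z_500.png

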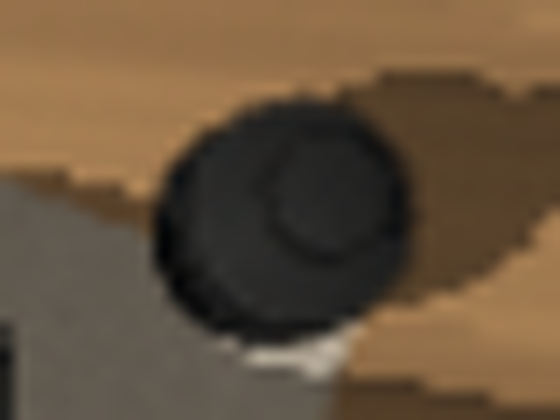

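```bash
cat >> h.py <<'E'
def go(st,p,yang):
    R0=Ro.from_rotvec(st["orientation"]);a=np.radians(yang)
    y=np.array([np.cos(a),np.sin(a),0]);z=np.array([0,0,-1.]);x=np.cross(y,z)
    R1=Ro.from_matrix(np.c_[x,y,z])
    print("rot",(R0.inv()*R1).as_rotvec().round(4),"shift mm",(R0.inv().apply(np.array(p)-st["eef_pos"])*1000).round(1))
E
python3 - <<'E'
from h import *
from rig import bot
fr=pickle.load(open("f0.pkl","rb"));t=fr["top"];s=fr["side"]
print("300",onplane(t,[(202.5,246)],.060),"500",onplane(t,[(423.6,283.9)],.066))
print("poise knob",tri(ray(t,[(339.8,264.1)]),ray(s,[(320.5,257.3)])))
print("needle",tri(ray(t,[(320.2,188)]),ray(s,[(350.9,195.5)])))
for z in (.03,.015,0):
  print("base front corners",onplane(t,[(250+122/5.7,175+580/5.7),(250+663/5.7,175+565/5.7)],z))
go(bot.get_state(),(.603,-.355,.2),58)
E
```

```text
300 [[0.48070508 0.34088497 0.06      ]] 500 [[ 0.42334092 -0.26387174  0.066     ]]
poise knob [ 0.45103718 -0.03623068  0.12199258]
needle [0.63059921 0.028468   0.18027977]
base front corners [[ 0.41610101  0.14696861  0.03      ]
 [ 0.44390293 -0.11237485  0.03      ]]
base front corners [[ 0.41817806  0.14880877  0.015     ]
 [ 0.44631818 -0.11368954  0.015     ]]
base front corners [[ 0.4202551   0.15064894  0.        ]
 [ 0.44873344 -0.11500424  0.        ]]
rot [-1.800e-03  1.000e-04  2.467e-01] shift mm [-682.9 -777.2   31.6]
```

Look-alikes, top view pixels. For the 500 g weight: dark (389,296) is large, dark (420,285) is the smaller, blue is (461,283) and orange (410,332); I choose (420,285). The red 300 g weight is at (206,248). For the block: the strips at (443,355) and (338,162) and the phone at (160,215) are too thin, so it is the block at (457,223) with the pale end. The crops agree.

>>> {"method": "carry_out", "body": {
  "commands": [0,0,0.247,-683,-777,0,-1,0,0,0.247,-683,-777,0,-1,0,0,0.247,-683,-777,0,-1,0,0,0.247,-683,-777,0,-1,0,0,0.247,-683,-777,0,-1,0,0,0.247,-683,-777,0,-1,0,0,0.247,-683,-777,0,-1,0,0,0.247,-683,-777,0,-1,0,0,0.247,-683,-777,0,-1,0,0,0.247,-683,-777,0,-1,0,0,0.247,-683,-777,0,-1,0,0,0.247,-683,-777,0,-1,0,0,0.247,-683,-777,0,-1,0,0,0.247,-683,-777,0,-1,0,0,0.247,-683,-777,0,-1,0,0,0.247,-683,-777,0,-1,0,0,0.247,-683,-777,0,-1,0,0,0.247,-683,-777,0,-1,0,0,0.247,-683,-777,0,-1,0,0,0.247,-683,-777,0,-1],
  "force": 40
}}

```text
t: 2.15
eef_pos: [0.5896, -0.3246, 0.231]
orientation: [-0.867, -3.019, 0.002]
force: [0.3, 0.2, 0.2]
gripper_width: 0.0857
```

```bash
cat > w.py <<'E'
import sys
from h import *
from rig import bot
n=sys.argv[1];st=bot.get_state();f=bot.grab_frame("wrist")
cv2.imwrite(f"pics/w{n}.png",f["img"]);pickle.dump((f,st),open(f"w{n}.pkl","wb"))
E
python3 w.py 1; python3 - <<'E'
from h import *
f,st=pickle.load(open("w1.pkl","rb"))
print(st["eef_pos"])
m=cv2.inRange(f["img"],(0,0,0),(45,45,60));
from rig import bot
go(bot.get_state(),(.603,-.355,.015),58)
E
```

```text
[ 0.58957122 -0.32458859  0.2310195 ]
rot [-0.0064  0.007  -0.0039] shift mm [-19.6 -11.5 215.3]
```

View pics/w1.png

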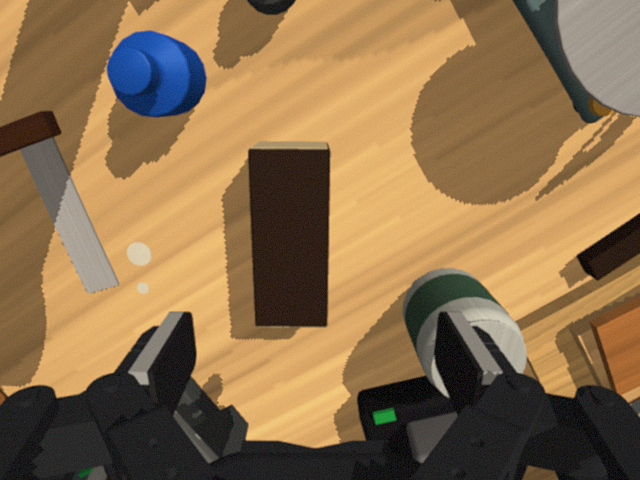

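```bash
python3 - <<'E'
from h import *
f,st=pickle.load(open("w1.pkl","rb"))
w=onplane(f,[(249,150),(329,150),(327,326),(255,326)],.058,st);print(w.round(4),w.mean(0).round(4))
for a,b in((0,3),(1,2)): d=w[a]-w[b];print(np.degrees(np.arctan2(d[1],d[0])),np.linalg.norm(d))
E
```

```text
[[ 0.5259 -0.3423  0.058 ]
 [ 0.5577 -0.2917  0.058 ]
 [ 0.6829 -0.3705  0.058 ]
 [ 0.6503 -0.4227  0.058 ]] [ 0.6042 -0.3568  0.058 ]
147.12460657383966 0.14814190342231723
147.80992485871343 0.14784525760597506
```

```bash
python3 - <<'E'
from h import *
t=pickle.load(open("f0.pkl","rb"))["top"]
w=onplane(t,[(432,166)],.1)[0];print(w); d=w[:2]-[.6037,-.356];a=np.radians(57.5);print(d@[np.cos(a),np.sin(a)],d@[np.cos(a+np.pi/2),np.sin(a+np.pi/2)])
E
```

```text
[ 0.74801895 -0.27204109  0.1       ]
0.14835274401817136 -0.07660627359326569
```

Clear of the tin by more than 40 mm. Aligning first, then descending.

>>> {"method": "carry_out", "body": {
  "commands": [-0.006,0.007,0.004,-21,-12,0,-1,-0.006,0.007,0.004,-21,-12,40,-1,-0.006,0.007,0.004,-21,-12,80,-1,-0.006,0.007,0.004,-21,-12,120,-1,-0.006,0.007,0.004,-21,-12,150,-1,-0.006,0.007,0.004,-21,-12,180,-1,-0.006,0.007,0.004,-21,-12,200,-1,-0.006,0.007,0.004,-21,-12,212,-1,-0.006,0.007,0.004,-21,-12,214,-1,-0.006,0.007,0.004,-21,-12,214,-1,-0.006,0.007,0.004,-21,-12,214,0.2,-0.006,0.007,0.004,-21,-12,214,0.2,-0.006,0.007,0.004,-21,-12,214,0.2,-0.006,0.007,0.004,-21,-12,214,0.2,-0.006,0.007,0.004,-21,-12,214,0.2],
  "force": 40
}}

```text
t: 3.7
eef_pos: [0.6055, -0.3573, 0.0186]
orientation: [0.877, 3.013, -0.003]
force: [-0.8, 0.6, 6.3]
gripper_width: 0.0612
```

```bash
python3 w.py 2; python3 -c "
from rig import bot;s=bot.get_state();print(s['eef_pos'],s['force'],s['moment'],s['gripper_width'],s['orientation'])"
```

```text
[ 0.60544216 -0.35725748  0.01864796] [-0.20684576  0.69355254  7.08377468] [-0.12461206  0.16107457 -0.00230834] 0.061912690136133944 [ 8.76627129e-01  3.01309807e+00 -2.83104564e-03]
```

View pics/w2.png

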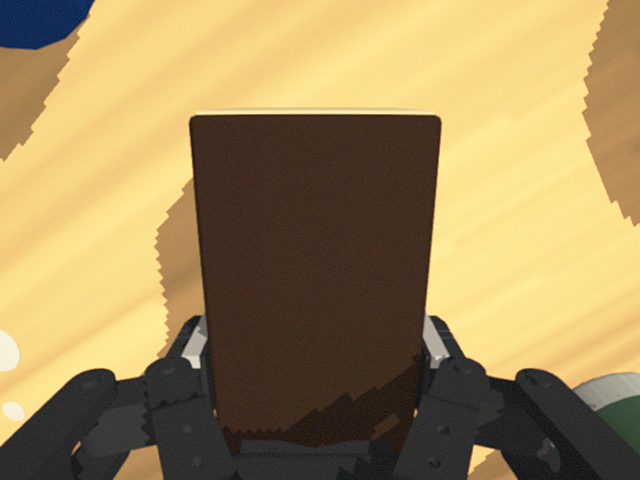

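>>> {"method": "carry_out", "body": {
  "commands": [0,0,0,0,0,-5,0.2,0,0,0,0,0,-20,0.2,0,0,0,0,0,-60,0.2,0,0,0,0,0,-100,0.2,0,0,0,0,0,-140,0.2,0,0,0,0,0,-180,0.2,0,0,0,0,0,-200,0.2,0,0,0,0,0,-210,0.2,0,0,0,0,0,-210,0.2,0,0,0,0,0,-210,0.2,0,0,0,0,0,-210,0.2]
}}

```text
t: 4.85
eef_pos: [0.6034, -0.3557, 0.2256]
orientation: [-0.877, -3.015, 0.0]
force: [-0.6, -0.9, -3.6]
gripper_width: 0.0617
```

```bash
python3 - <<'E'
from h import *
from rig import bot
F=[]
for i in range(6):
    s=bot.get_state();F.append(s["force"]);f=bot.grab_frame("top")
print(np.round(F,2)); print(s["eef_pos"],s["t"],s["gripper_width"])
c=np.array([.5685,.034]);a=np.radians(6.1);ex=np.array([np.cos(a),np.sin(a)]);ey=np.array([-ex[1],ex[0]])
L=c+.1*ey;print("L",L,"R",c-.1*ey)
go(s,(*L,.22),96.1)
E
```

```text
[[-0.57 -0.95 -3.59]
 [ 0.46  0.27 -3.74]
 [ 0.    0.47 -3.49]
 [-0.09  0.18 -4.2 ]
 [ 0.42  0.94 -3.97]
 [-0.18 -0.32 -3.88]]
[ 0.60443712 -0.35644626  0.22736718] 5.1 0.06148415648504507
L [0.55787359 0.13343379] R [ 0.57912641 -0.06543379]
rot [-0.0013  0.0017 -0.6728] shift mm [302.1 388.4   6.5]
```

>>> {"method": "carry_out", "body": {
  "commands": [0,0,0,0,0,-20,0.2,0,0,-0.1,30,39,-25,0.2,0,0,-0.2,65,83,-25,0.2,0,0,-0.3,100,128,-25,0.2,0,0,-0.4,135,173,-25,0.2,0,0,-0.5,170,218,-25,0.2,0,0,-0.6,205,263,-25,0.2,0,0,-0.673,240,308,-25,0.2,0,0,-0.673,270,347,-25,0.2,0,0,-0.673,290,373,-25,0.2,0,0,-0.673,299,385,-20,0.2,0,0,-0.673,302,388,-5,0.2,0,0,-0.673,302,388,10,0.2,0,0,-0.673,302,388,25,0.2,0,0,-0.673,302,388,30,0.2,0,0,-0.673,302,388,30,0.2,0,0,-0.673,302,388,30,0.2]
}}

```text
t: 6.85
eef_pos: [0.5585, 0.1318, 0.1968]
orientation: [-0.165, 3.135, -0.003]
force: [0.1, 0.3, -4.0]
gripper_width: 0.0614
```

```bash
python3 w.py 3; python3 - <<'E'
from h import *
from rig import bot
f=bot.grab_frame("side");crop(f["img"],240,140,440,310,4,"s3.png");s=bot.get_state();print(s["force"],s["eef_pos"]);go(s,(.558,.1334,.150),96.1)
E
```

```text
[ 0.48002902  0.06454994 -3.26582937] [0.55887712 0.1322844  0.19760604]
rot [-0.0021  0.0034 -0.0009] shift mm [ 0.9  1.3 47.6]
```

View pics/s3.png

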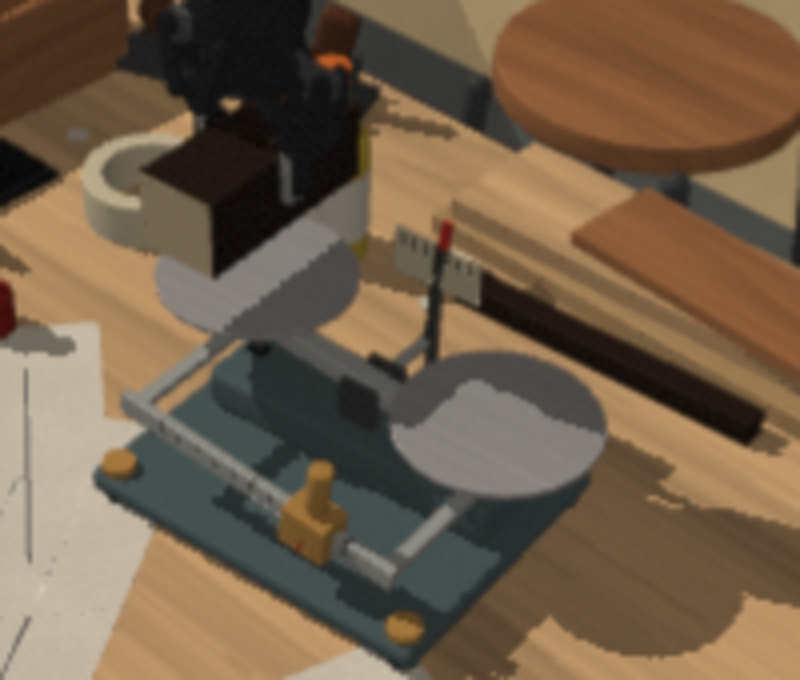

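View pics/w3.png

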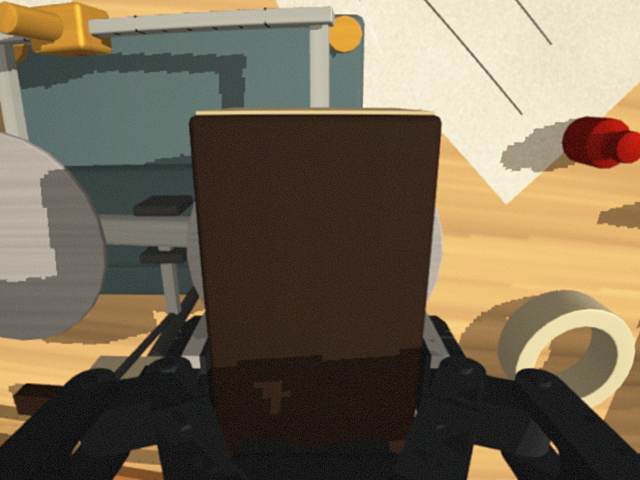

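>>> {"method": "carry_out", "body": {
  "commands": [-0.002,0.003,0,1,1,20,0.2,-0.002,0.003,0,1,1,35,0.2,-0.002,0.003,0,1,1,43,0.2,-0.002,0.003,0,1,1,47,0.2,-0.002,0.003,0,1,1,49,0.2,-0.002,0.003,0,1,1,51,0.2,-0.002,0.003,0,1,1,52,0.2,-0.002,0.003,0,1,1,53,0.2,-0.002,0.003,0,1,1,54,0.2,-0.002,0.003,0,1,1,55,0.2,-0.002,0.003,0,1,1,56,0.2,-0.002,0.003,0,1,1,57,0.2,-0.002,0.003,0,1,1,58,0.2,-0.002,0.003,0,1,1,59,0.2,-0.002,0.003,0,1,1,60,0.2,-0.002,0.003,0,1,1,60,0.2]
}}

```text
t: 8.55
eef_pos: [0.5582, 0.133, 0.1375]
orientation: [-0.166, 3.136, -0.0]
force: [0.8, 1.2, -1.6]
gripper_width: 0.0616
```

```bash
python3 - <<'E'
from h import *
from rig import bot
for i in range(3):
  s=bot.get_state();print(s["force"].round(2),s["eef_pos"].round(4));f=bot.grab_frame("side")
crop(f["img"],240,140,440,310,4,"s4.png")
E
```

```text
[ 0.84  1.21 -1.62] [0.5582 0.133  0.1375]
[ 1.69 -0.36 -1.86] [0.5582 0.133  0.1375]
[ 0.47  0.69 -1.08] [0.5582 0.133  0.1376]
```

View pics/s4.png

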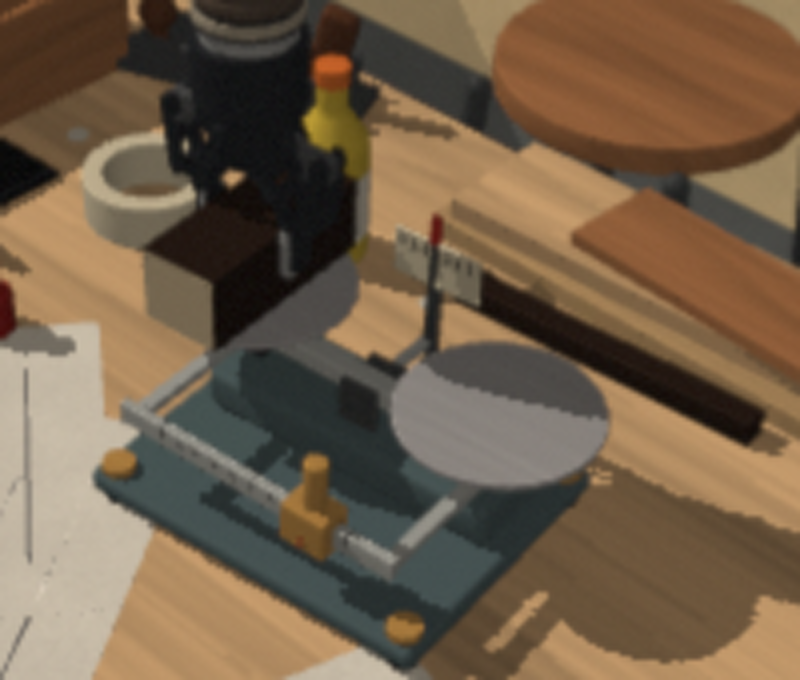

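>>> {"method": "carry_out", "body": {
  "commands": [0,0,0,0,0,1,0.2,0,0,0,0,0,2,0.2,0,0,0,0,0,3,0.2,0,0,0,0,0,4,0.2,0,0,0,0,0,5,0.2,0,0,0,0,0,6,0.2,0,0,0,0,0,7,0.2,0,0,0,0,0,8,0.2,0,0,0,0,0,9,0.2,0,0,0,0,0,10,0.2,0,0,0,0,0,11,0.2,0,0,0,0,0,12,0.2,0,0,0,0,0,13,0.2,0,0,0,0,0,14,0.2,0,0,0,0,0,14.5,0.2,0,0,0,0,0,15,0.2,0,0,0,0,0,15,0.2]
}}

```text
t: 10.4
eef_pos: [0.5582, 0.1327, 0.1225]
orientation: [-0.166, 3.136, -0.001]
force: [0.2, -2.2, -0.5]
gripper_width: 0.0614
```

```bash
python3 - <<'E'
from h import *
from rig import bot
for i in range(3):
  s=bot.get_state();print(s["force"].round(2),s["eef_pos"].round(4));f=bot.grab_frame("side")
crop(f["img"],240,140,440,310,4,"s5.png")
E
```

```text
[ 0.21 -2.25 -0.5 ] [0.5582 0.1327 0.1225]
[-0.04 -0.95 -0.02] [0.5583 0.1328 0.1226]
[-0.07 -1.9  -0.6 ] [0.5583 0.1328 0.1226]
```

View pics/s5.png

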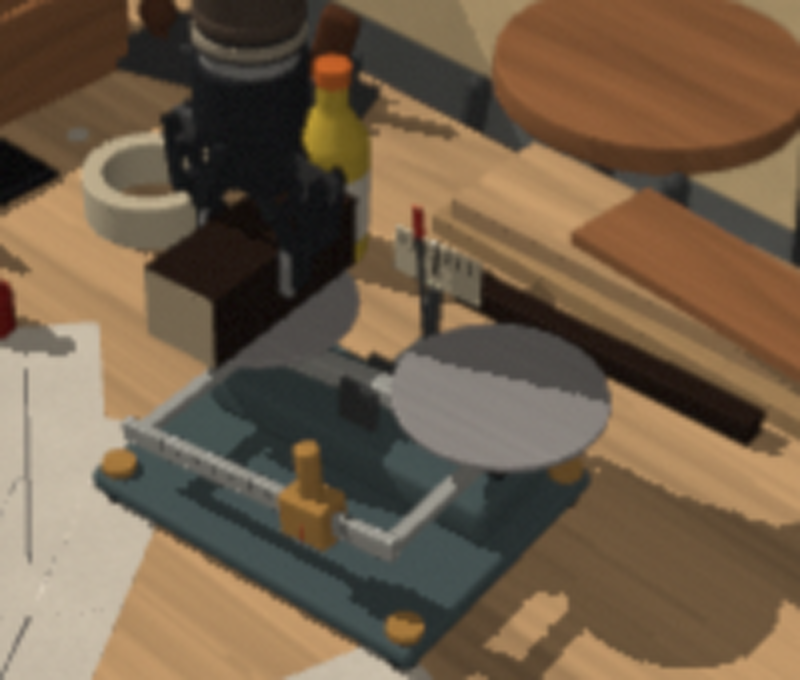

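>>> {"method": "carry_out", "body": {
  "commands": [0,0,0,0,0,0.5,0.2,0,0,0,0,0,1,0.2,0,0,0,0,0,1,-0.55,0,0,0,0,0,1,-0.7,0,0,0,0,0,1,-0.9,0,0,0,0,0,1,-1,0,0,0,0,0,-8,-1,0,0,0,0,0,-25,-1,0,0,0,0,0,-50,-1,0,0,0,0,0,-75,-1,0,0,0,0,0,-95,-1,0,0,0,0,0,-105,-1,0,0,0,0,0,-105,-1]
}}

```text
t: 11.85
eef_pos: [0.5595, 0.1331, 0.23]
orientation: [-0.165, 3.132, 0.0]
force: [-0.7, -0.2, -0.9]
gripper_width: 0.0856
```

```bash
python3 w.py 6; python3 - <<'E'
from h import *
from rig import bot
f=bot.grab_frame("side");s=bot.get_state();print(s["force"].round(2),s["eef_pos"].round(4))
crop(f["img"],240,140,440,310,4,"s6.png")
go(s,(.4807,.3409,.2),50)
E
```

```text
[-0.48 -0.59 -0.22] [0.5577 0.1328 0.2272]
rot [-4.000e-04  2.000e-04  8.037e-01] shift mm [ 54.7 215.   27. ]
```

View pics/s6.png

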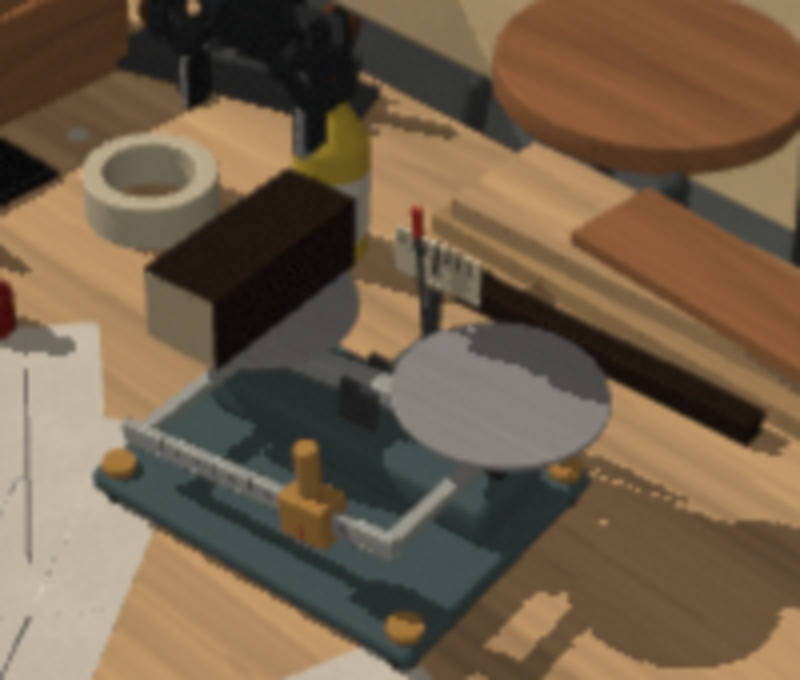

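View pics/w6.png

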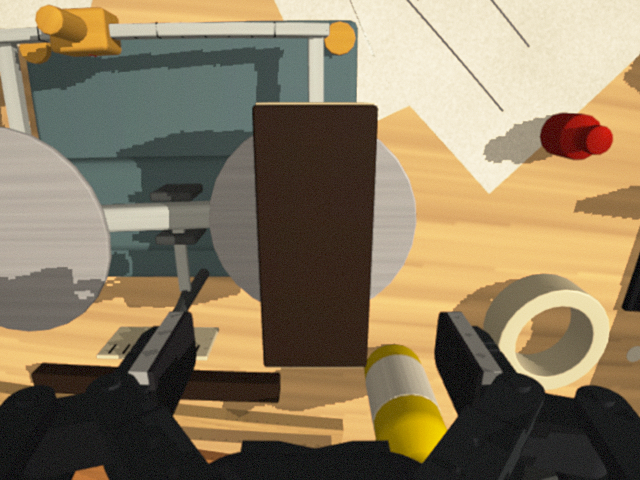

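```bash
python3 - <<'E'
from h import *
f,st=pickle.load(open("w6.pkl","rb"))
w=onplane(f,[(254,105),(377,105),(367,366),(264,366)],.161,st);print(w.round(4),w.mean(0).round(4))
# pan edges left/right (y extents) 
print(onplane(f,[(209,213),(416,213)],.103,st).round(4))
print("300",onplane(f,[(598,139)],.06,st), "right pan edge",onplane(f,[(110,235)],.127,st))
E
```

```text
[[0.4865 0.0966 0.161 ]
 [0.4803 0.1561 0.161 ]
 [0.628  0.1724 0.161 ]
 [0.6343 0.1113 0.161 ]] [0.5573 0.1341 0.161 ]
[[0.5602 0.063  0.103 ]
 [0.5458 0.2005 0.103 ]]
300 [[0.48337898 0.34253351 0.06      ]] right pan edge [[0.57379425 0.00616064 0.127     ]]
```

>>> {"method": "carry_out", "body": {
  "commands": [0,0,0,13,54,0,-1,0,0,0,26,104,0,-1,0,0,0,38,154,0,-1,0,0,0,50,200,0,-1,0,0,0,53,215,20,-1,0,0,0,53,215,60,-1,0,0,0,53,215,100,-1,0,0,0,53,215,110,-1,0,0,0,53,215,110,-1]
}}

```text
t: 12.85
eef_pos: [0.4798, 0.3394, 0.1137]
orientation: [0.165, -3.131, 0.006]
force: [0.6, -0.7, 0.4]
gripper_width: 0.0852
```

```bash
python3 w.py 7; python3 - <<'E'
from h import *
f,st=pickle.load(open("w7.pkl","rb"));print(st["eef_pos"])
hs=cv2.cvtColor(f["img"],cv2.COLOR_BGR2HSV);m=cv2.inRange(hs,(0,150,60),(8,255,255))|cv2.inRange(hs,(172,150,60),(180,255,255))
go(st,(.482,.342,.010),96.1)
print(onplane(f,[(315,265)],.06,st))
E
```

```text
[0.47983525 0.33942482 0.11365872]
rot [-0.0037 -0.0069 -0.0011] shift mm [ -3.1   2.7 103.6]
[[0.48006298 0.34012496 0.06      ]]
```

View pics/w7.png

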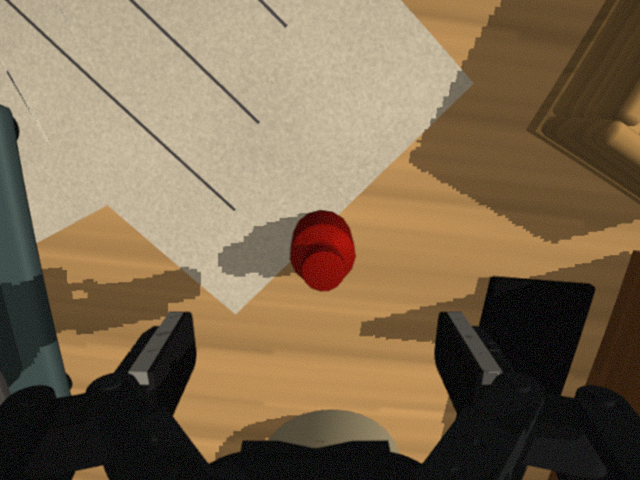

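>>> {"method": "carry_out", "body": {
  "commands": [-0.004,-0.007,0,-3,4,25,-1,-0.004,-0.007,0,-3,4,55,-1,-0.004,-0.007,0,-3,4,80,-1,-0.004,-0.007,0,-3,4,96,-1,-0.004,-0.007,0,-3,4,102,-1,-0.004,-0.007,0,-3,4,102,-1,-0.004,-0.007,0,-3,4,102,-0.4,-0.004,-0.007,0,-3,4,102,0,-0.004,-0.007,0,-3,4,102,0.4,-0.004,-0.007,0,-3,4,102,0.6,-0.004,-0.007,0,-3,4,102,0.6,-0.004,-0.007,0,-3,4,102,0.6],
  "force": 40
}}

```text
t: 14.1
eef_pos: [0.485, 0.3451, 0.0154]
orientation: [-0.165, 3.131, 0.005]
force: [-1.3, -0.4, 6.1]
gripper_width: 0.0357
```

```bash
python3 w.py 8; python3 - <<'E'
from h import *
f,st=pickle.load(open("w8.pkl","rb"));print(st["eef_pos"],st["force"],st["gripper_width"])
E
```

```text
[0.48503068 0.3450813  0.01537248] [-1.30594547 -0.43876901  6.08423047] 0.035658005968764124
```

View pics/w8.png

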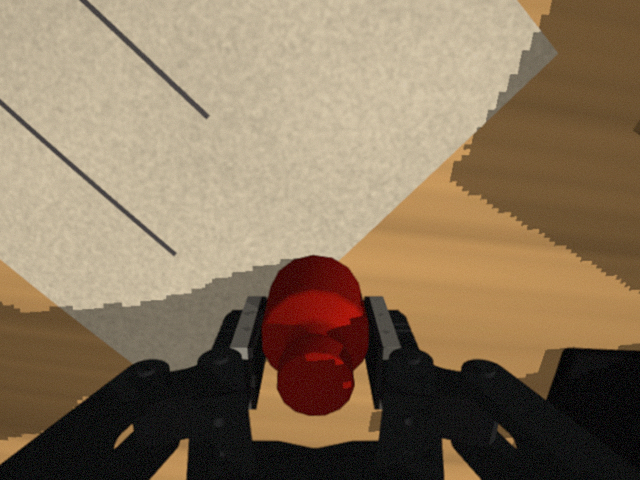

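>>> {"method": "carry_out", "body": {
  "commands": [0.004,0,0,0,0,0,0,0.004,0,0,0,0,0,-0.2,0.004,0,0,2,0,4,-0.2,0.004,0,0,2,0,8,-0.2,0.004,0,0,2,0,8,-0.2,0.004,0,0,2,0,8,0.2,0.004,0,0,2,0,8,0.6,0.004,0,0,2,0,8,0.6,0.004,0,0,2,0,8,0.6],
  "force": 40
}}

```text
t: 15.05
eef_pos: [0.4829, 0.3448, 0.0071]
orientation: [-0.165, 3.131, -0.001]
force: [0.3, 0.6, -2.0]
gripper_width: 0.0361
```

```bash
python3 w.py 9; python3 - <<'E'
from h import *
f,st=pickle.load(open("w9.pkl","rb"));print(st["eef_pos"],st["force"],st["gripper_width"])
E
```

```text
[0.4828998  0.34478639 0.00706785] [ 0.32283     0.5817405  -1.97508085] 0.03609732890644381
```

View pics/w9.png

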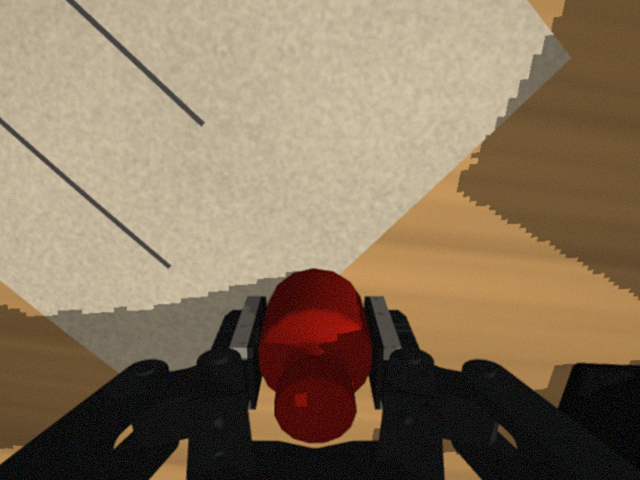

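>>> {"method": "carry_out", "body": {
  "commands": [0,0,0,0,0,-5,0.6,0,0,0,0,0,-25,0.6,0,0,0,0,0,-65,0.6,0,0,0,0,0,-110,0.6,0,0,0,0,0,-155,0.6,0,0,0,0,0,-200,0.6,0,0,0,0,0,-225,0.6,0,0,0,0,0,-225,0.6,0,0,0,0,0,-225,0.6]
}}

```text
t: 16.0
eef_pos: [0.481, 0.3445, 0.2316]
orientation: [-0.165, 3.132, -0.002]
force: [-0.6, 0.2, -2.8]
gripper_width: 0.0366
```

```bash
python3 - <<'E'
from h import *
from rig import bot
for i in range(3):
    st=bot.get_state(); f=bot.grab_frame("side"); print(st["eef_pos"],st["force"],st["gripper_width"])
cv2.imwrite("pics/s10.png",f["img"])
go(st,(.579,-.065,.23),96.1)
E
```

```text
[0.48099596 0.34447514 0.23157674] [-0.56735452  0.19459656 -2.80983076] 0.03657754460077057
[0.4800444  0.34389571 0.22988736] [ 0.42691691  0.72452998 -3.67310951] 0.03643845879395557
[0.47965779 0.34366295 0.22897899] [-0.27227561  0.41896587 -3.98789415] 0.036667914051687775
rot [-0.0035  0.0009 -0.0012] shift mm [ -55.9 -416.8    0.5]
```

View pics/s10.png

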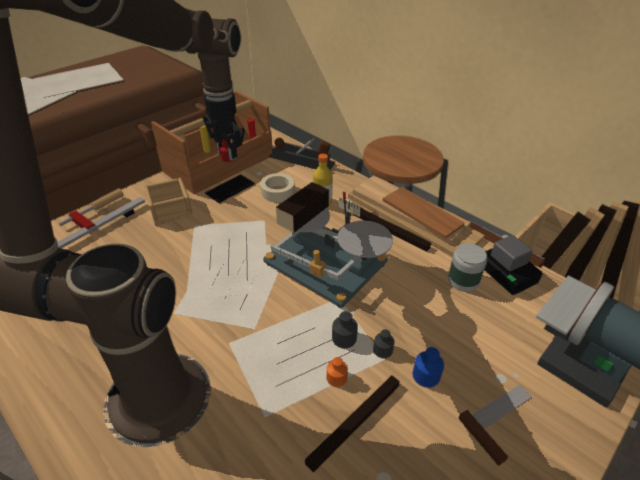

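>>> {"method": "carry_out", "body": {
  "commands": [0,0,0,-4,-30,-5,0.6,0,0,0,-10,-75,-5,0.6,0,0,0,-16,-120,-5,0.6,0,0,0,-22,-165,-5,0.6,0,0,0,-28,-210,-5,0.6,0,0,0,-34,-255,-5,0.6,0,0,0,-40,-300,-5,0.6,0,0,0,-46,-345,-5,0.6,0,0,0,-52,-385,-5,0.6,-0.003,0,0,-55,-410,0,0.6,-0.003,0,0,-56,-417,30,0.6,-0.003,0,0,-56,-417,65,0.6,-0.003,0,0,-56,-417,80,0.6,-0.003,0,0,-56,-417,84,0.6,-0.003,0,0,-56,-417,85,0.6]
}}

```text
t: 17.65
eef_pos: [0.5788, -0.065, 0.1444]
orientation: [0.166, -3.136, 0.0]
force: [0.1, -0.4, -3.4]
gripper_width: 0.0361
```

```bash
python3 w.py 11; python3 - <<'E'
from h import *
from rig import bot
f=bot.grab_frame("side");st=bot.get_state();  print(st["eef_pos"],st["force"],st["gripper_width"])
crop(f["img"],240,140,440,310,4,"s11.png")
go(st,(.579,-.065,.135),96.1)
E
```

```text
[ 0.58037412 -0.06526359  0.14649959] [ 0.68138963 -1.22848639 -2.59764379] 0.03647145516459699
rot [-0.0013  0.0027 -0.0005] shift mm [ 1.4  0.4 11.5]
```

View pics/s11.png

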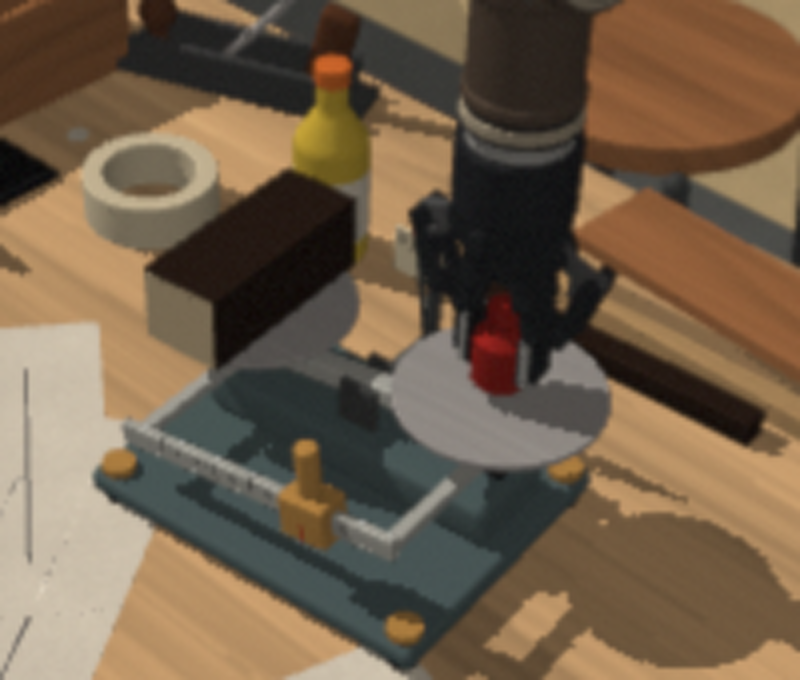

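View pics/w11.png

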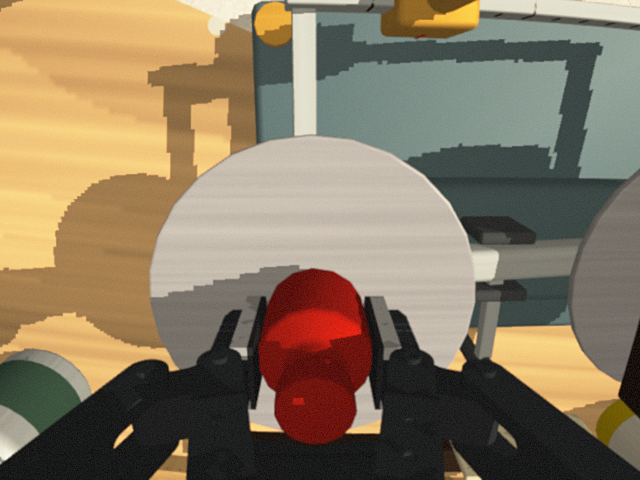

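>>> {"method": "carry_out", "body": {
  "commands": [-0.001,0.003,0,1,0,6,0.6,-0.001,0.003,0,1,0,9,0.6,-0.001,0.003,0,1,0,11,0.6,-0.001,0.003,0,1,0,12,0.6,-0.001,0.003,0,1,0,13,0.6,-0.001,0.003,0,1,0,14,0.6,-0.001,0.003,0,1,0,15,0.6,-0.001,0.003,0,1,0,16,0.6,-0.001,0.003,0,1,0,17,0.6,-0.001,0.003,0,1,0,18,0.6,-0.001,0.003,0,1,0,19,0.6,-0.001,0.003,0,1,0,20,0.6,-0.001,0.003,0,1,0,21,0.6,-0.001,0.003,0,1,0,22,0.6,-0.001,0.003,0,1,0,23,0.6,-0.001,0.003,0,1,0,24,0.6,-0.001,0.003,0,1,0,25,0.6,-0.001,0.003,0,1,0,26,0.6]
}}

```text
t: 19.55
eef_pos: [0.5797, -0.0654, 0.1205]
orientation: [-0.166, 3.137, -0.001]
force: [0.0, -0.4, -0.2]
gripper_width: 0.0359
```

```bash
python3 - <<'E'
from h import *
from rig import bot
for i in range(3):
  st=bot.get_state();print(st["eef_pos"],st["force"],st["gripper_width"]);f=bot.grab_frame("side")
crop(f["img"],240,140,440,310,4,"s12.png")
E
```

```text
[ 0.57965438 -0.06541182  0.1205048 ] [ 0.03939365 -0.38401049 -0.18261201] 0.03588615790043316
[ 0.57951793 -0.06531717  0.12028563] [ 0.84727175 -0.58066698 -1.80529599] 0.03632994893430692
[ 0.57943785 -0.0652724   0.12031984] [ 1.25667027 -0.86708355 -1.62806804] 0.03634075609205148
```

View pics/s12.png

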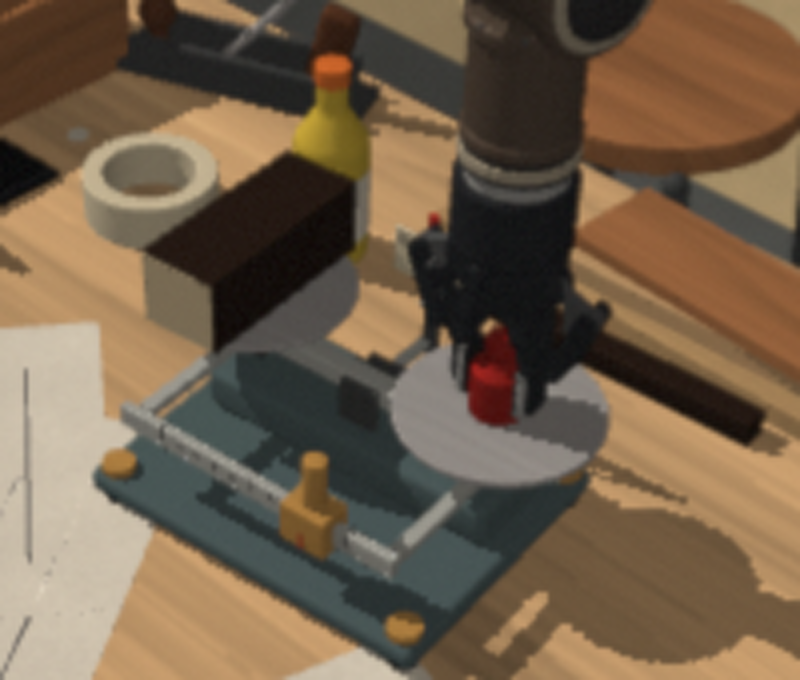

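>>> {"method": "carry_out", "body": {
  "commands": [0,0,0,0,0,1,0.6,0,0,0,0,0,2,0.6,0,0,0,0,0,3,0.6,0,0,0,0,0,4,0.6,0,0,0,0,0,5,0.6,0,0,0,0,0,6,0.6,0,0,0,0,0,7,0.6,0,0,0,0,0,8,0.6,0,0,0,0,0,9,0.6,0,0,0,0,0,9.7,0.6,0,0,0,0,0,10.2,0.6,0,0,0,0,0,10.4,0.6,0,0,0,0,0,10.4,0.6]
}}

```text
t: 21.0
eef_pos: [0.5793, -0.0652, 0.1101]
orientation: [0.166, -3.137, -0.0]
force: [-1.3, 1.6, 0.3]
gripper_width: 0.0359
```

```bash
python3 - <<'E'
from h import *
from rig import bot
for i in range(3):
  st=bot.get_state();print(st["eef_pos"],st["force"],st["gripper_width"]);f=bot.grab_frame("side")
crop(f["img"],240,140,440,310,4,"s13.png")
E
```

```text
[ 0.57933285 -0.0651907   0.11008699] [-1.32546011  1.60920679  0.29938187] 0.03590434867156835
[ 0.57937177 -0.0651873   0.11011467] [-0.68259769  0.97859624  0.75866179] 0.03653331812505236
[ 0.57935614 -0.06518244  0.11010518] [-1.10103512  3.0841681   1.33897564] 0.03643650002941809
```

View pics/s13.png

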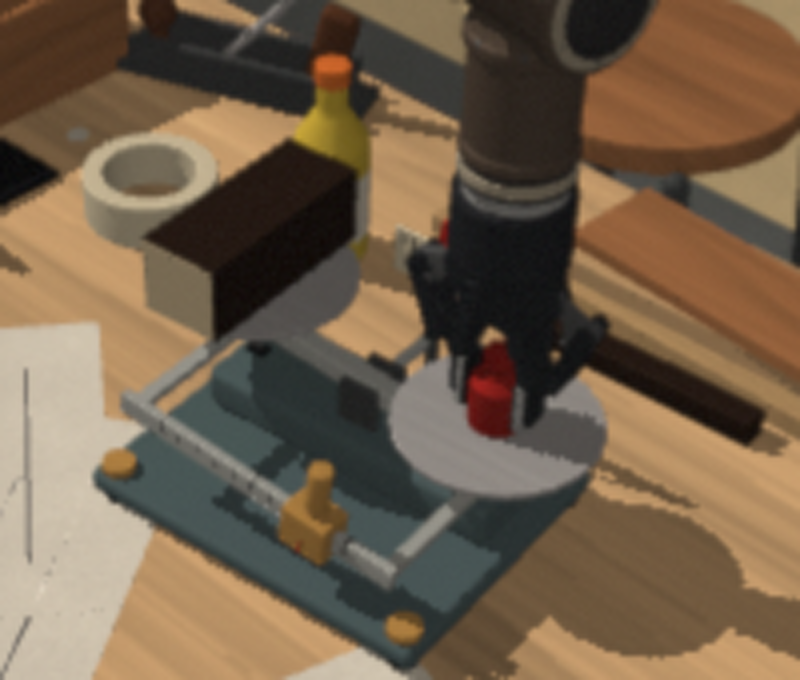

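>>> {"method": "carry_out", "body": {
  "commands": [0,0,0,0,0,0,0.1,0,0,0,0,0,0,-0.3,0,0,0,0,0,0,-0.5,0,0,0,0,0,-4,-0.5,0,0,0,0,0,-20,-0.5,0,0,0,0,0,-45,-0.5,0,0,0,0,0,-75,-0.5,0,0,0,0,0,-100,-0.5,0,0,0,0,0,-110,-0.5,0,0,0,0,0,-110,-0.5]
}}

```text
t: 22.15
eef_pos: [0.5811, -0.0655, 0.2231]
orientation: [-0.166, 3.132, -0.002]
force: [0.7, 0.3, -0.5]
gripper_width: 0.064
```

```bash
python3 w.py 14; python3 - <<'E'
from h import *
from rig import bot
f=bot.grab_frame("side");f2=bot.grab_frame("top");pickle.dump((f,f2),open("f14.pkl","wb"))
st=bot.get_state();print(st["eef_pos"],st["t"])
crop(f["img"],240,140,440,310,4,"s14.png")
E
```

```text
[ 0.57834136 -0.06501406  0.21872865] 22.3
```

View pics/s14.png

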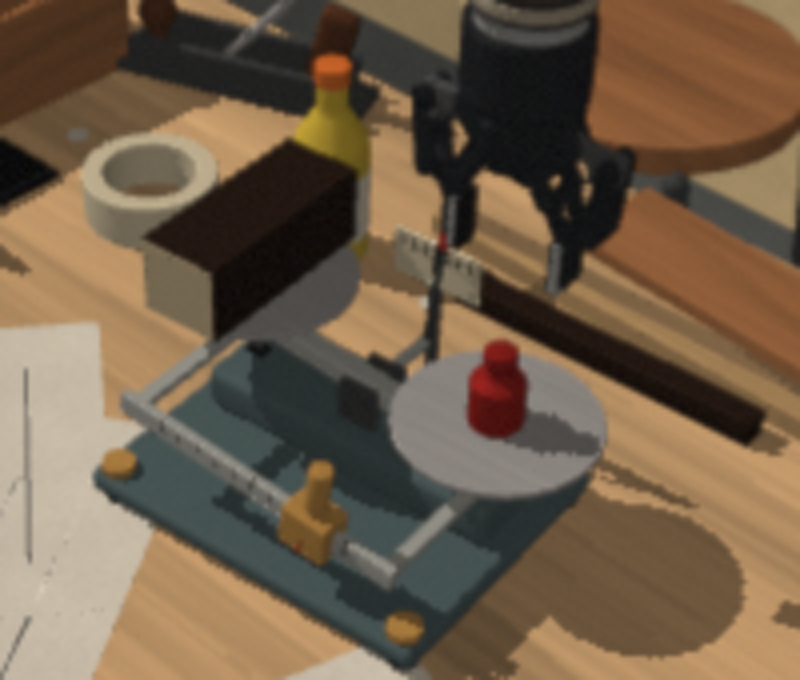

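View pics/w14.png

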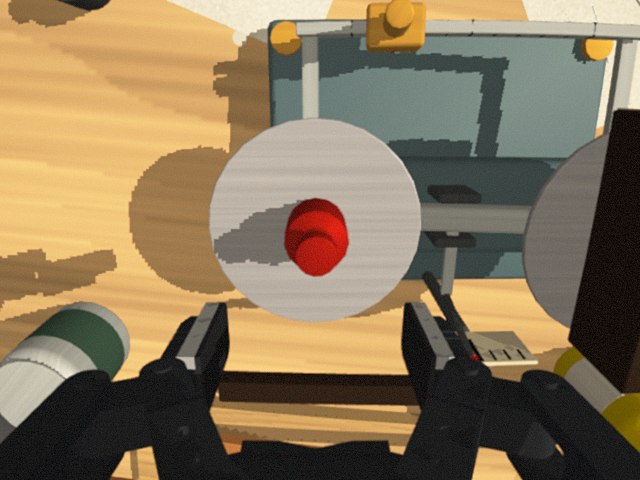

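```bash
python3 - <<'E'
from h import *
from rig import bot
f,st=pickle.load(open("w14.pkl","rb"))
s,t=pickle.load(open("f14.pkl","rb"))
hs=cv2.cvtColor(t["img"],cv2.COLOR_BGR2HSV)
crop(t["img"],255,245,375,285,6.6,"t14.png")
sp=(240+321/4,140+467/4)
wp=onplane(f,[(400,12)],.123,st);print("w",wp,"s",onplane(s,[sp],.123))
c=np.array([.5685,.034]);a=np.radians(6.1);ex=np.array([np.cos(a),np.sin(a)]);ey=np.array([-ex[1],ex[0]])
print("bal",[(wp[0][:2]-c)@ex,(wp[0][:2]-c)@ey])
print("300 knob",onplane(f,[(317,252)],.163,st))
print("nominal x line pt", c-.125*ex-.056*ey)
go(bot.get_state(),(*(c-.125*ex-.056*ey),.16),96.1)
E
```

```text
w [[ 0.45250449 -0.03284917  0.123     ]] s [[ 0.45275877 -0.03602167  0.123     ]]
bal [np.float64(-0.12244240436284286), np.float64(-0.05414450602136587)]
300 knob [[ 0.57724268 -0.06410278  0.163     ]]
nominal x line pt [ 0.45015854 -0.03496593]
rot [ 0.0008 -0.003  -0.0006] shift mm [124.1  43.4  59.1]
```

View pics/t14.png

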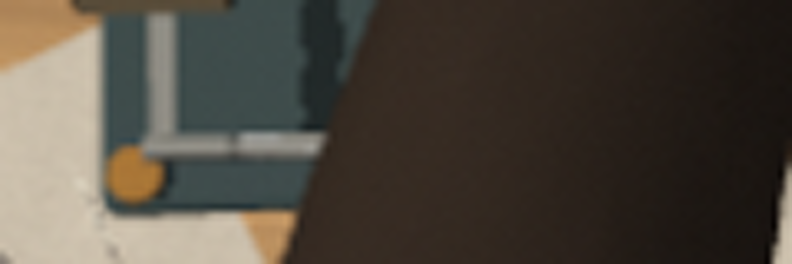

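>>> {"method": "carry_out", "body": {
  "commands": [0,0,0,40,14,0,0.1,0,0,0,85,30,5,0.25,0,0,0,115,40,25,0.25,0,0,0,123,43,50,0.25,0,-0.003,0,123,43,62,0.25,0,-0.003,0,123,43,64,0.25,0,-0.003,0,123,43,64,0.25]
}}

```text
t: 23.0
eef_pos: [0.4505, -0.0351, 0.154]
orientation: [0.166, -3.135, -0.002]
force: [-0.2, 0.9, -0.0]
gripper_width: 0.032
```

```bash
python3 w.py 15; python3 - <<'E'
from h import *
from rig import bot
f=bot.grab_frame("side")
st=bot.get_state();print(st["eef_pos"],st["t"],st["gripper_width"])
crop(f["img"],240,140,440,310,4,"s15.png")
E
```

```text
[ 0.45196169 -0.03535329  0.15541174] 23.1 0.032185037079350456
```

View pics/s15.png

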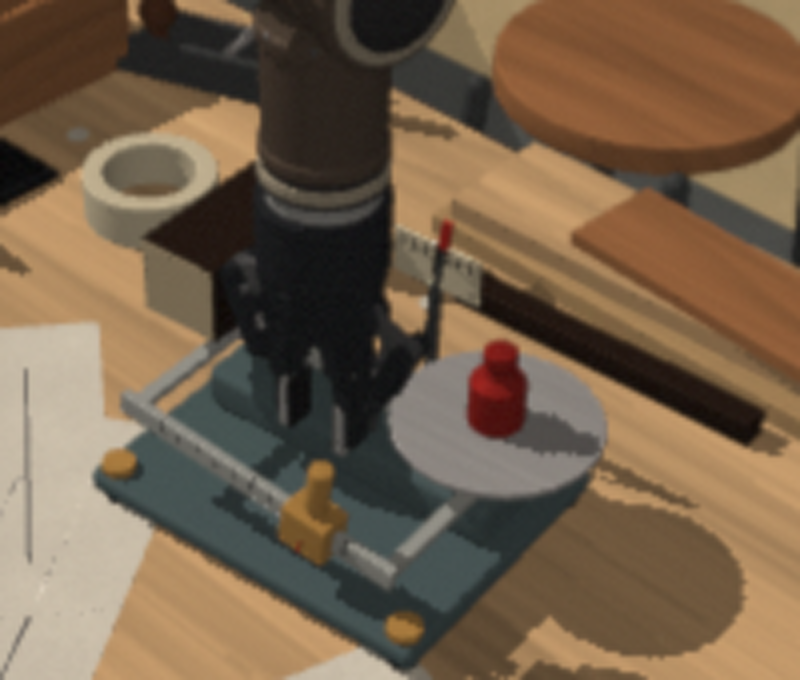

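View pics/w15.png

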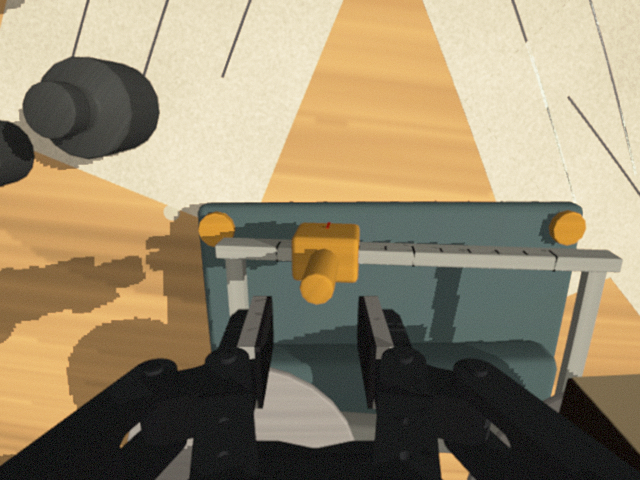

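```bash
python3 - <<'E'
from h import *
f,st=pickle.load(open("w15.pkl","rb"))
print(st["eef_pos"],onplane(f,[(317,290)],.123,st))
E
```

```text
[ 0.45046724 -0.03508477  0.15402639] [[ 0.45407576 -0.03289073  0.123     ]]
```

>>> {"method": "carry_out", "body": {
  "commands": [0,-0.003,0,-1,1,15,0.25,0,-0.003,0,-2,2,30,0.25,0,-0.003,0,-2,2,42,0.25,0,-0.003,0,-2,2,50,0.25,0,-0.003,0,-2,2,51,0.25,0,-0.003,0,-2,2,51,0.25,0,-0.003,0,-2,2,51,0.35,0,-0.003,0,-2,2,51,0.35]
}}

```text
t: 23.9
eef_pos: [0.4543, -0.0332, 0.105]
orientation: [-0.166, 3.132, 0.001]
force: [-0.1, 0.3, 0.0]
gripper_width: 0.0274
```

```bash
python3 w.py 16; python3 - <<'E'
from h import *
from rig import bot
f=bot.grab_frame("side")
st=bot.get_state();print(st["eef_pos"],st["force"],st["t"],st["gripper_width"])
crop(f["img"],240,140,440,310,4,"s16.png")
E
```

```text
[ 0.45422727 -0.03320063  0.10495348] [ 0.04575094  0.35456443 -0.31805035] 24.0 0.027640122541806627
```

View pics/s16.png

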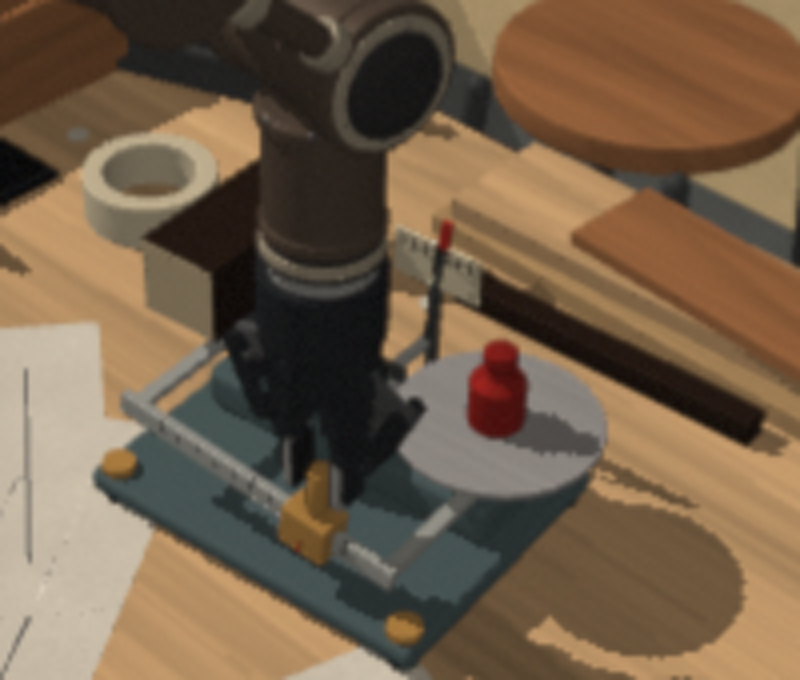

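View pics/w16.png

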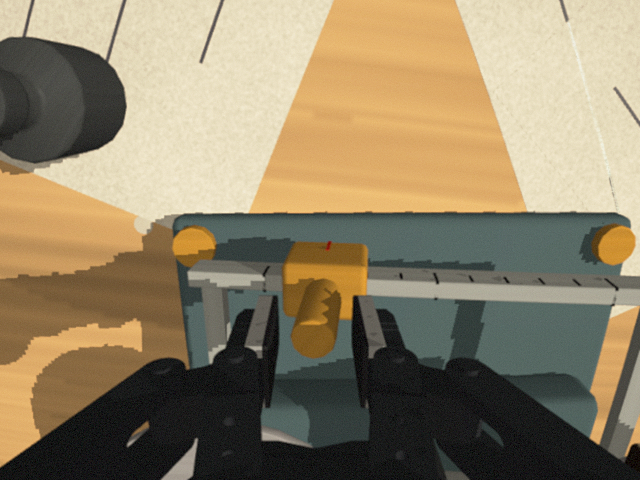

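>>> {"method": "carry_out", "body": {
  "commands": [0,0,0,0,4,0,0.35,0,0,0,0,9,0,0.35,0,0,0,0,14,0,0.35,0,0,0,0,19,0,0.35,0,0,0,0,24,0,0.35,0,0,0,0,29,0,0.35,0,0,0,0,34,0,0.35,0,0,0,0,39,0,0.35,0,0,0,0,44,0,0.35,0,0,0,0,49,0,0.35,0,0,0,0,54,0,0.35,0,0,0,0,58,0,0.35,0,0,0,0,61,0,0.35,0,0,0,0,63,0,0.35,0,0,0,0,64,0,0.35,0,0,0,0,64,0,0.35,0,0,0,0,60,0,0.35,0,0,0,0,58,0,0.35,0,0,0,0,58,0,0.35,0,0,0,0,58,0,0.35]
}}

```text
t: 26.0
eef_pos: [0.4481, 0.0243, 0.1049]
orientation: [-0.165, 3.133, 0.001]
force: [0.2, 0.3, -0.2]
gripper_width: 0.028
```

```bash
python3 w.py 17; python3 - <<'E'
from h import *
from rig import bot
f=bot.grab_frame("side")
st=bot.get_state();print(st["eef_pos"],st["force"],st["t"],st["gripper_width"])
crop(f["img"],240,140,440,310,4,"s17.png")
E
```

```text
[0.44800749 0.0244144  0.10489287] [-0.26434809 -1.0397357   0.75233539] 26.1 0.02786769310541092
```

View pics/s17.png

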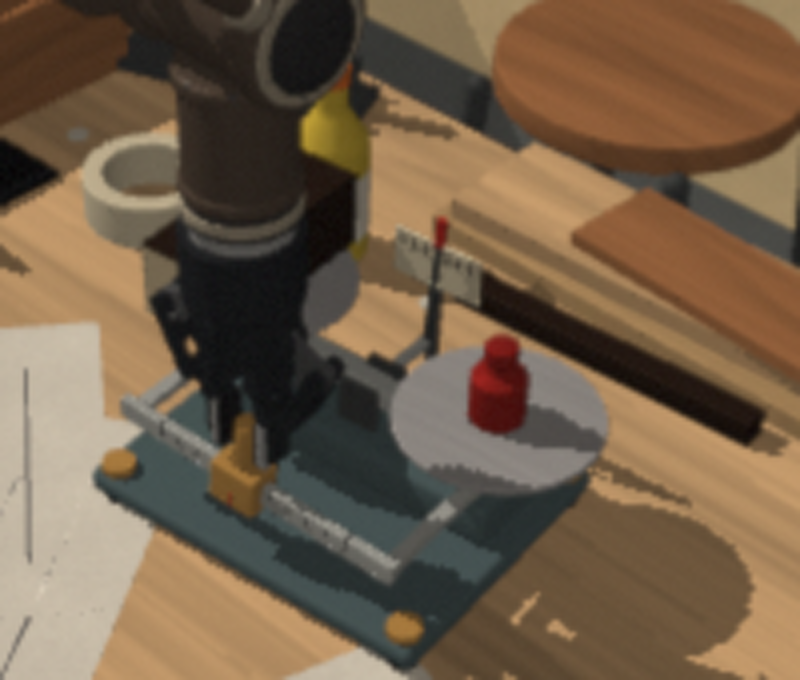

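View pics/w17.png

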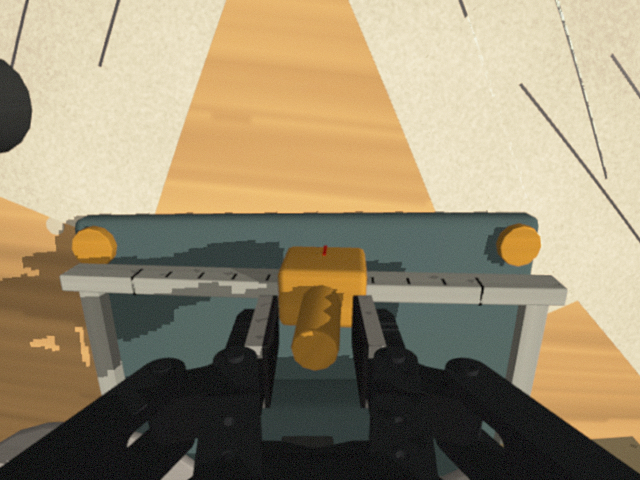

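>>> {"method": "carry_out", "body": {
  "commands": [0,0,0,0,0,0,0.35,0,0,0,0,0,0,0.35,0,0,0,0,0,0,0.35,0,0,0,0,0,0,0.35,0,0,0,0,0,0,0.35,0,0,0,0,0,0,0.35,0,0,0,0,0,0,0.35,0,0,0,0,0,0,0.35,0,0,0,0,0,0,0.35,0,0,0,0,0,0,0.35]
}}

```text
t: 27.1
eef_pos: [0.448, 0.0244, 0.1049]
orientation: [-0.165, 3.133, 0.001]
force: [-0.1, -0.5, -0.2]
gripper_width: 0.028
```

```bash
cat > nd.py <<'E'
from h import *
def need(img,box=(335,185,365,215)):
    x0,y0,x1,y1=box;b=img[y0:y1,x0:x1].astype(float);r=np.clip(b[...,2]-np.maximum(b[...,1],b[...,0])-60,0,None)
    yy,xx=np.mgrid[y0:y1,x0:x1];return round((r*xx).sum()/r.sum(),2),round((r*yy).sum()/r.sum(),2),int(r.sum())
if __name__=="__main__":
    import sys
    from rig import bot
    for n in("s6","s11","s13","s14","s15","s17"):
        im=cv2.imread(f"pics/{n}.png");d=need(im,(380,190,480,270));print(n,240+d[0]/4,140+d[1]/4,d[2])
    for i in range(3):
        f=bot.grab_frame("side");print(need(f["img"]))
    crop(f["img"],330,180,370,210,16,"n18.png");cv2.imwrite("pics/side18.png",f["img"])
E
python3 nd.py
```

```text
s6 344.09000000000003 194.685 3322
s11 nan nan 0
s13 350.935 197.9075 1366
s14 350.4275 200.4425 284
s15 351.32 198.2625 3948
s17 350.1775 197.2 3640
(np.float64(350.14), np.float64(197.02), 204)
(np.float64(350.18), np.float64(196.99), 199)
(np.float64(350.17), np.float64(197.04), 203)nd.py:4: RuntimeWarning: invalid value encountered in scalar divide
  yy,xx=np.mgrid[y0:y1,x0:x1];return round((r*xx).sum()/r.sum(),2),round((r*yy).sum()/r.sum(),2),int(r.sum())
```

View pics/n18.png

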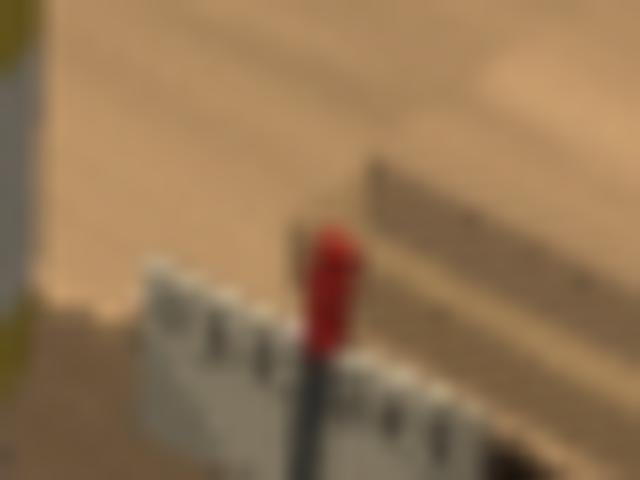

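>>> {"method": "carry_out", "body": {
  "commands": [0,0,0,0,4,0,0.35,0,0,0,0,7,0,0.35,0,0,0,0,10,0,0.35,0,0,0,0,13,0,0.35,0,0,0,0,16,0,0.35,0,0,0,0,19,0,0.35,0,0,0,0,22,0,0.35,0,0,0,0,24,0,0.35,0,0,0,0,26,0,0.35,0,0,0,0,28,0,0.35,0,0,0,0,29,0,0.35,0,0,0,0,29,0,0.35,0,0,0,0,26,0,0.35,0,0,0,0,23,0,0.35,0,0,0,0,23,0,0.35,0,0,0,0,23,0,0.35,0,0,0,0,23,0,0.35,0,0,0,0,23,0,0.35,0,0,0,0,23,0,0.35,0,0,0,0,23,0,0.35]
}}

```text
t: 29.25
eef_pos: [0.4456, 0.0473, 0.1049]
orientation: [-0.166, 3.133, 0.001]
force: [-0.5, 1.0, -0.2]
gripper_width: 0.0279
```

>>> {"method": "carry_out", "body": {
  "commands": [0,0,0,0,0,0,0.35,0,0,0,0,0,0,0.35,0,0,0,0,0,0,0.35,0,0,0,0,0,0,0.35,0,0,0,0,0,0,0.35,0,0,0,0,0,0,0.35,0,0,0,0,0,0,0.35,0,0,0,0,0,0,0.35,0,0,0,0,0,0,0.35,0,0,0,0,0,0,0.35]
}}

```text
t: 30.25
eef_pos: [0.4456, 0.0473, 0.1049]
orientation: [-0.165, 3.133, 0.001]
force: [0.1, 0.1, -0.3]
gripper_width: 0.0275
```

```bash
python3 nd.py 2>&1 | tail -3; python3 w.py 19; python3 -c "
from h import *
im=cv2.imread('pics/side18.png');crop(im,240,140,440,310,4,'s19.png')"
```

```text
(np.float64(348.18), np.float64(195.97), 264)
(np.float64(348.19), np.float64(195.97), 262)
(np.float64(348.2), np.float64(196.0), 268)
```

View pics/s19.png

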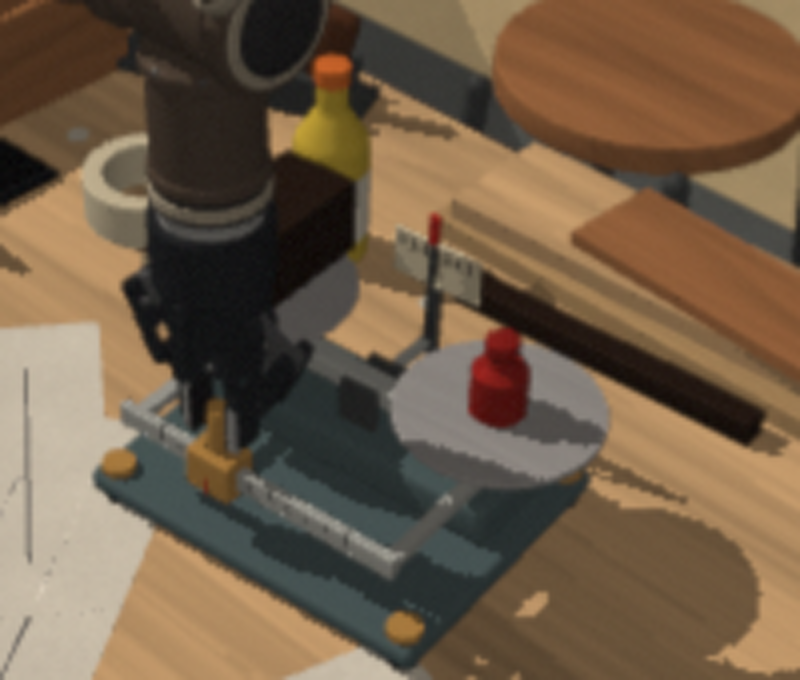

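View pics/w19.png

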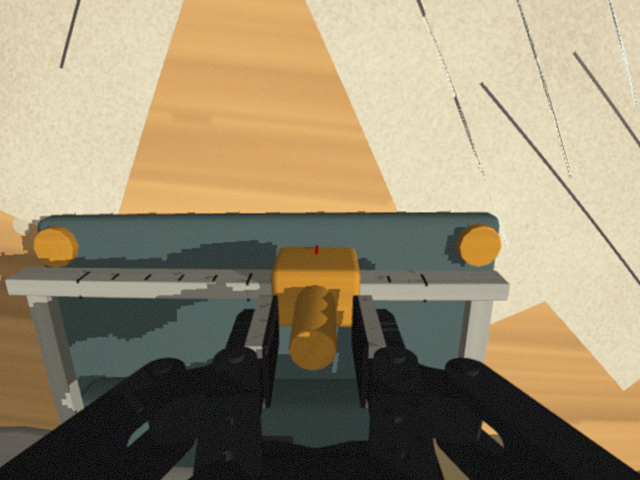

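```bash
python3 - <<'E'
from h import *
s=pickle.load(open("f0.pkl","rb"))["side"]
c=np.array([.5685,.034]);a=np.radians(6.1);ex=np.array([np.cos(a),np.sin(a)]);ey=np.array([-ex[1],ex[0]])
for th in(-.12,-.06,0,.03,.06,.08,.12):
    for r in (.097,):
        p=c+.06*ex-np.sin(th)*r*ey;print(th,proj(s,[[*p,.078+r*np.cos(th)]])[0].round(2))
from nd import need
im=cv2.imread("pics/side18.png");print(need(im), need(s["img"]))
crop(im,335,185,365,215,20,"n19.png")
E
```

```text
-0.12 [342.77 194.31]
-0.06 [344.55 194.96]
0 [346.34 195.73]
0.03 [347.24 196.16]
0.06 [348.14 196.61]
0.08 [348.74 196.93]
0.12 [349.93 197.6 ]
(np.float64(348.2), np.float64(196.0), 268) (np.float64(350.92), np.float64(197.93), 223)
```

View pics/n19.png

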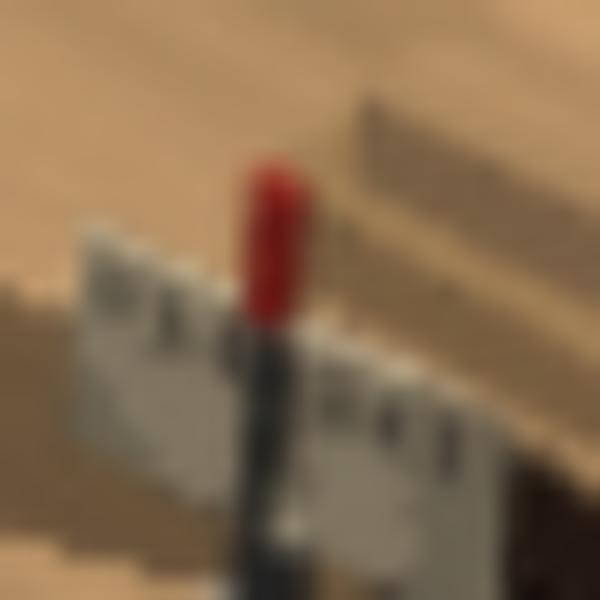

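>>> {"method": "carry_out", "body": {
  "commands": [0,0,0,0,3,0,0.35,0,0,0,0,5,0,0.35,0,0,0,0,7,0,0.35,0,0,0,0,9,0,0.35,0,0,0,0,11,0,0.35,0,0,0,0,13,0,0.35,0,0,0,0,14.5,0,0.35,0,0,0,0,15.5,0,0.35,0,0,0,0,15.5,0,0.35,0,0,0,0,15.5,0,0.35,0,0,0,0,13,0,0.35,0,0,0,0,10,0,0.35,0,0,0,0,9.5,0,0.35,0,0,0,0,9.5,0,0.35,0,0,0,0,9.5,0,0.35,0,0,0,0,9.5,0,0.35,0,0,0,0,9.5,0,0.35,0,0,0,0,9.5,0,0.35,0,0,0,0,9.5,0,0.35,0,0,0,0,9.5,0,0.35]
}}

```text
t: 32.45
eef_pos: [0.4446, 0.0568, 0.1049]
orientation: [-0.166, 3.133, 0.001]
force: [0.0, -0.1, -0.4]
gripper_width: 0.0276
```

>>> {"method": "carry_out", "body": {
  "commands": [0,0,0,0,0,0,0.35,0,0,0,0,0,0,0.35,0,0,0,0,0,0,0.35,0,0,0,0,0,0,0.35,0,0,0,0,0,0,0.35,0,0,0,0,0,0,0.35,0,0,0,0,0,0,0.35,0,0,0,0,0,0,0.35,0,0,0,0,0,0,0.35,0,0,0,0,0,0,0.35]
}}

```text
t: 33.45
eef_pos: [0.4446, 0.0568, 0.1049]
orientation: [-0.166, 3.133, 0.001]
force: [-0.2, 0.2, 0.8]
gripper_width: 0.0275
```

```bash
python3 nd.py 2>&1 | tail -3; python3 w.py 20
```

```text
(np.float64(347.31), np.float64(195.45), 228)
(np.float64(347.31), np.float64(195.45), 230)
(np.float64(347.33), np.float64(195.48), 233)
```

View pics/w20.png

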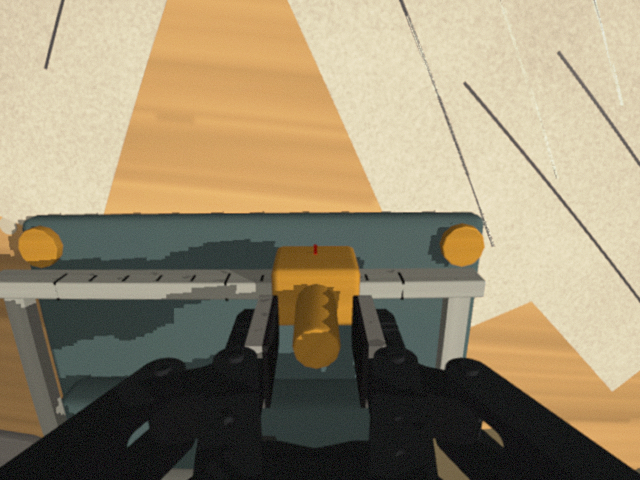

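View pics/n18.png

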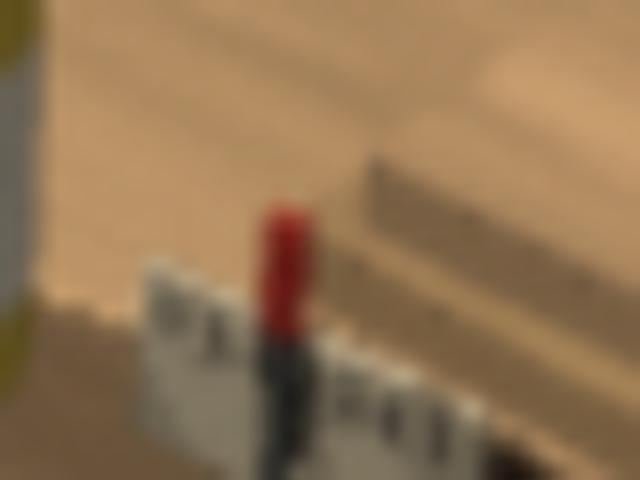

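>>> {"method": "carry_out", "body": {
  "commands": [0,0,0,0,0,-10,0.35,0,0,0,0,0,-40,0.35,0,0,0,0,0,-80,0.35,0,0,0,0,0,-125,0.35,0,0,0,0,0,-150,0.35,0,0,0,-30,-5,-155,0.35,0,0,0,-75,-11,-155,0.35,0,0,0,-120,-17,-155,0.35,0,0,0,-165,-24,-155,0.35,0,0,0,-205,-30,-155,0.35,0,0,0,-240,-35,-155,0.35,0,0,0,-253,-36,-155,0.35,0,0,0,-253,-36,-155,0.35,0,0,0,-253,-36,-155,0.35,0,0,0,-253,-36,-155,0.35]
}}

```text
t: 35.15
eef_pos: [0.6982, 0.0476, 0.2613]
orientation: [-0.166, 3.134, 0.001]
force: [-0.3, 0.2, 0.3]
gripper_width: 0.028
```

```bash
python3 nd.py 2>&1 | tail -3; python3 w.py 21
```

```text
(np.float64(347.31), np.float64(195.37), 201)
(np.float64(347.31), np.float64(195.39), 198)
(np.float64(347.29), np.float64(195.42), 205)
```

View pics/w21.png

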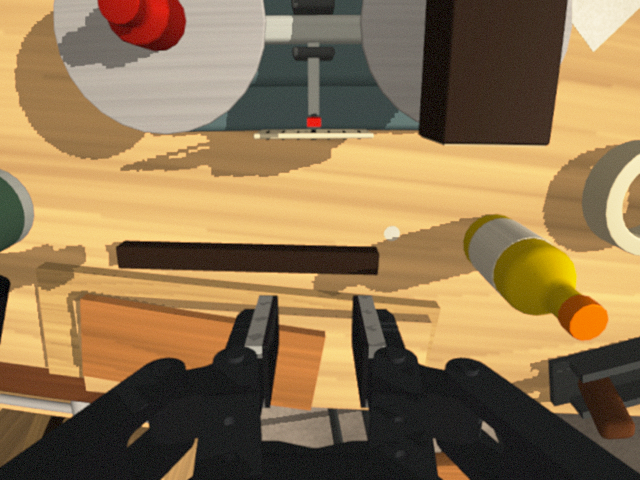

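```bash
python3 - <<'E'
from h import *
f,st=pickle.load(open("w21.pkl","rb"));im=f["img"]
b=im.astype(float);r=np.clip(b[100:132,300:330,2]-b[100:132,300:330,:2].max(2)-60,0,None);yy,xx=np.mgrid[100:132,300:330]
tip=((r*xx).sum()/r.sum(),(r*yy).sum()/r.sum());print(tip)
row=im[130:140,245:385].astype(int)
m=(im[...,0].astype(int)>110)&(im[...,2].astype(int)>150);m[:128]=0;m[141:]=0;m[:,:245]=0;m[:,385:]=0
l=[];
for y in range(130,140):
    x=np.nonzero(m[y])[0]
    if len(x):print(y,x.min(),x.max(),len(x))
p=onplane(f,[(254,136),(374,136)],.156,st);d=(p[1]-p[0])[:2];print(np.linalg.norm(d));mid=p.mean(0)
for z in(.175,.18):
    t=onplane(f,[tip],z,st)[0];print("tip-mid along bar mm",1000*(t-mid)[:2]@d/np.linalg.norm(d))
crop(im,245,105,385,145,5.7,"n21.png")
E
```

```text
(np.float64(313.51845234427947), np.float64(121.78122112007887))
131 347 362 2
132 287 369 29
133 255 373 100
134 254 384 119
135 254 384 131
136 254 384 131
137 254 384 122
138 254 384 91
139 348 384 30
0.06977337320506821
tip-mid along bar mm -0.2414563995712428
tip-mid along bar mm -0.23189705352478157
```

View pics/n21.png

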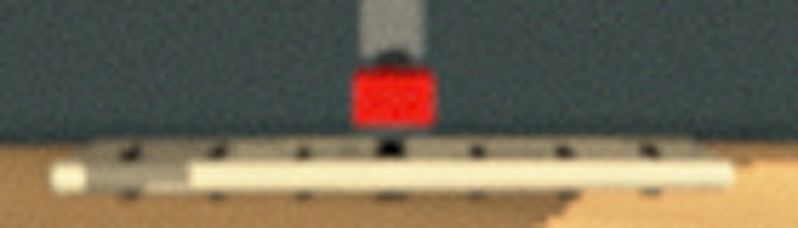

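```bash
python3 - <<'E'
from h import *
from rig import bot
f=bot.grab_frame("top");cv2.imwrite("pics/top22.png",f["img"])
a=pickle.load(open("f0.pkl","rb"))["top"]["img"]
E
```

```text
(no output)
```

View pics/top22.png

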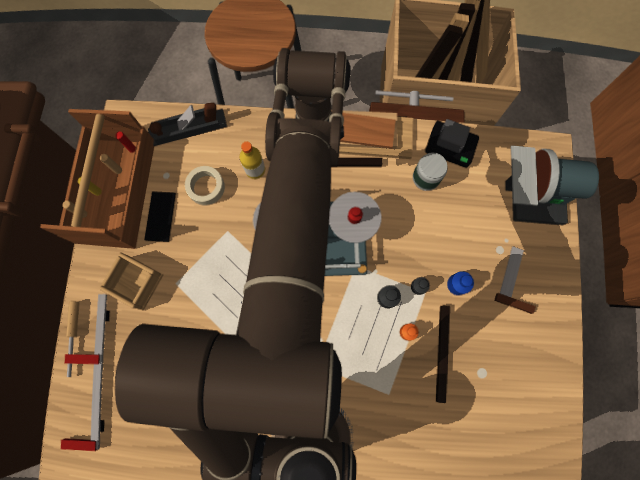

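View pics/side18.png

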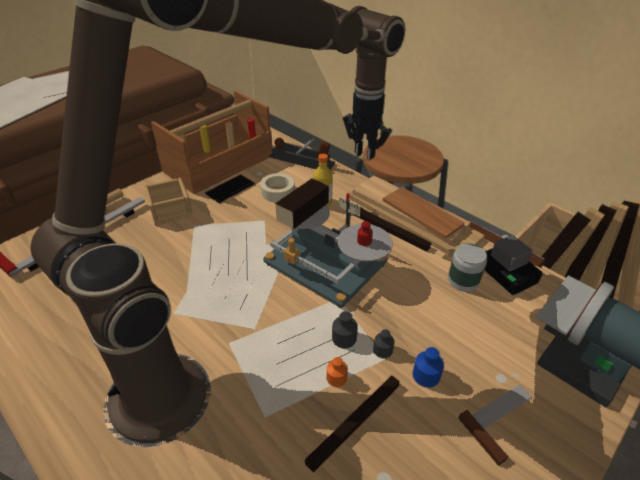

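```bash
python3 -c "
from rig import bot;print(bot.hand_in())"
```

```text
the job is handed in; nothing more can be done
None
```

I laid the block flat on the left-hand pan and set the red 300 g weight on the right-hand pan. The brass poise then went from about 125 mm back to about 38 mm on its bar. That makes the block about 365 g; the wrist force on lifting it had suggested 390 g. The 500 g weight was left standing on the bench.

**Last checks, with the gripper clear of everything:**
- **Level:** the needle tip is within about 0.25 mm of the index plate's middle mark, or roughly 0.0025 rad. It stayed steady in repeated side views at 347.3 px, against about 347.3 px expected for level.
- **Placing:** in the wrist views the block and the weight each sat within about 3 mm of their pan centres. I measured this after each was set down, not again after the poise was moved.
- **Surroundings:** the other bench items looked unmoved in the closing top and side pictures, apart from what the arm hid in the top view.

No check failed. The 300 g weight read 36 mm between the fingers instead of 38 mm, so I re-gripped it lower. The reading stayed at 36 mm, but the weight held firm through the lift. The job was handed in at about 35 s.

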